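# Make up a spigot adapter in a collet coupling

## Task

Take the grey spigot adapter with the hollow hexagonal head out of the holder in the drawer and push its spigot down through the knurled nut of the brass collet coupling that stands upright in the small vise, until it is fully home on the stop inside. Then turn the nut clockwise until the collet grips the spigot firmly, hand-tight: about 0.2 newton-metres more than the nut takes to run freely, without ramming the spigot against the stop or overtightening and crushing the plastic. Leave the other fittings and the wrench where they are.

Things in the scene. Friction and masses are not known exactly. Their poses are not given: they have to be found in the camera images.
- adapter_hex (a point): Centre of the hollow hexagonal head (26 mm across flats, 16 mm tall) of the grey plastic spigot adapter to be fitted, 52 mm above its tip. z points up along the part; flats face along its x and every 60 degrees from there. Fully home, the head's underside stands 12 mm above the nut, so grip the head with fingertips no more than about 9 mm below its underside.
- adapter: The same adapter (about 50 g, 60 mm tall): under the head a plain round spigot, 16 mm in diameter and 44 mm long, points down. Origin at the spigot's tip, z up. It stands upright in one of the holder's three holes (which one varies), 20 mm deep; the head's underside is then 24 mm above the holder's top.
- adapter_tip (a point): Centre of the flat lower end of the adapter's spigot; the last 5 mm above it taper, 12.6 mm wide at the end.
- holder: White plastic holder block lying on the mat, 70 x 220 x 26 mm, origin at the centre of its underside, long side along its y. Three holes 18.5 mm wide, 20 mm deep, in a row along y, 75 mm apart, the middle one at its centre. It does not move.
- nut_mouth (a point): Centre of the top face of the coupling's knurled aluminium nut, z up along the axis; fixed, it does not turn with the nut. The nut is 44 mm in diameter and 22 mm tall, with a 23 mm hole for the spigot. Below it 17 mm are free down to the vise jaws. Turned clockwise seen from above it tightens, in place, without rising or sinking, and it stays where it is left.
- nut_grip (a point): Point on the nut's axis half-way up the nut, 11 mm below its top; fixed. The nut runs freely with a steady drag of 0.3 N m for the first 0.5 to 2.3 rad (varies, can only be felt), then the collet bites and the torque rises by about 0.22 N m per radian. Firm is a rise of 0.2; above 0.26 the plastic is crushed. Compare like with like: read at rest, the drag may count the other way.
- stop_mid (a point): Centre of the stop shoulder inside the coupling on which the spigot's tip must rest, 32 mm below the nut's top, on its axis, z up. The bore above it is 17.6 mm wide. A greased O-ring 9 mm above the stop rubs on the spigot: it takes 3 to 8 N to push past it, and it holds the spigot up so that it does not drop home by itself.
- stop: The stop shoulder itself, a part of the coupling (origin as vise); pressing the spigot on it with more than 40 N counts as ramming.
- vise: Small grey drill-press vise, 170 x 70 mm base, jaws 66 mm wide and 50 mm high, standing on the mat and clamping the coupling between jaws that face along its x; its screw and T-handle point to its -x. Origin on the coupling's axis at the level of the mat. It does not move.
- collet0: One of the six white collet fingers in the nut's hole; it hinges inward at its root, where its origin lies (67 mm above the mat, 10 mm off the axis).
- collet2: Another collet finger, 120 degrees on; origin at its root.
- collet4: Another collet finger, 240 degrees on; origin at its root.
- hose_tail: Bystander in the holder: grey fitting with the same 16 mm spigot but a ribbed hose tail on top, 75 mm tall; origin at the spigot's tip.
- round_plug: Bystander in the holder: grey plug with the same 16 mm spigot but a solid round head 27 mm in diameter, 58 mm tall; origin at the spigot's tip.
- banjo: Bystander: brass banjo fitting lying on the mat, eye 26 mm in diameter and 12 mm tall with a 31 mm stem along its x; origin under the eye.
- pipe_cap: Bystander: chrome pipe cap, 34 mm in diameter, 24 mm tall, on the mat; origin under its centre.
- thumb_nut: Bystander: small knurled aluminium thumb nut, 28 mm in diameter, 18 mm tall, on the mat; origin under its centre.
- nipple: Bystander: brass hex nipple standing on the mat, 28 mm wide, 32 mm tall; origin under its centre.
- wrench: Bystander: small steel open-ended wrench lying on the mat, 148 mm long, 20 mm wide, 6 mm thick; origin under its middle.
Things that resemble listed ones, but are neither listed nor needed, are in the scene too. Leave any pink look-alike of the adapter alone.

How it is judged:
By the outcome, as a careful person would: the job done as asked, in the order asked, and still so for the second after the job is handed in, with the robot touching nothing.
It also fails if it takes over 69 s, if anything falls off the work surface, if the arm or the gripper's body presses on something with over 40 N, if the wrist force passes 120 N, or if a joint passes its speed limit or range.

## Robot

A 6-joint arm with a two-finger parallel gripper is mounted at the origin on the work surface. World frame = base frame: x ahead of the robot, y to its left, z up, the work surface at z = 0. Lengths are in m, angles in rad, forces in N, time in s.
With the tool pointing down it reaches from about 0.35 to 0.95 m from the base axis. Payload 17.4 kg.
Tool frame: the origin (TCP) lies on the centre line of the jaws, within the pads' length; the fingertips stand 8 mm ahead of it and the grasp point (between the pads) lies 11 mm behind it; z points along the fingers, y is the direction in which the jaws open and shut (so a half turn about z gives the same grasp; the last joint's range is limited). The gripper opens to 93 mm and grips with 3 to 60 N. Pads are 15 mm wide; open, the fingers measure 128 mm over their backs; the gripper's body (75 mm by 188 mm) begins 65 mm behind the grasp point.
Start: joints at [1.069, 0.116, 1.442, -0, 1.584, -0.038], TCP at [0.302, 0.604, 0.227] pointing down, gripper open.
Joint ranges: [-2.83, 2.83], [-0.83, 2.19], [0.07, 2.5], [-1.14, 4.28], [0.01, 3], [-2.97, 2.97]. Speed limits (rad/s): [1.89, 1.89, 2.22, 3.14, 3.14, 3.14].

## Interface

Orientations are given as a rotation vector (axis times angle).
In Python, from workcell import arm, optics, hand_in gives the robot as it stands.
- The arm moves only by the tool drive_tool, never from a script. Its argument "rows" is a list of rows, each an object of numbers: "claw": the gripper's target within -1 to 1 (shut at 1, half-way at 0, fully open at -1); "dx", "dy", "dz": the shift along the world's x, y, z in cm; "ax", "ay", "az": the turn, a rotation vector about the world's x, y, z in degrees. A call has 1 to 20 rows; each row shifts and turns the pose as measured when the row begins; what a row does not reach is not made up. A row lasts 1/12 s, in which the tool goes at most 41.7 mm and 7.16 degrees, less where a joint would pass 70% of its speed; a pose out of reach is approached as far as the arm can. A call with a gripper value outside its range is refused whole. The fingers move at their own pace and stop on an object; the grip force is fixed at half the most. Time passes only in rows, so rows that do not move let the fingers close. It gives the time, the measured TCP pose, the force and the opening at its end, in the units of the state.
- arm.sense(): the state, without advancing time (a new reading comes with each control period).
- optics.get_image(name): name is "scene" or "top" or "wrist"; returns a dict with "image" (400x640x3 uint8, blue, green, red), "depth" (400x640 float32, m along the optical axis (not along the pixel's ray), 0 where there is no reading), "K" (3x3 intrinsics, pixels), "k1" (the pictures are not rectified: a ray, as slopes to the right and down, at radius r is drawn at 1 + k1 r^2 times it, then the intrinsics apply), "rvec" (rotation vector, rad) and "tvec" (3), from world to camera coordinates, as OpenCV has them. Camera axes: x right, y down, z forward; pixel columns grow to the right and rows downward; lengths in m; the calibration is good to about 2 mm. A picture is of the moment at which its call begins.
- hand_in(): hands the job in, once; it reports no verdict.
The state is a dict: "t": time; "qpos": joint angles; "qd": joint speeds; "joint_efforts": joint torques, N m; "tool_pos": TCP position; "orientation": TCP orientation; "wrist_force": force on the tool from outside, world axes, zero at the start; "moment": the same for the moment, N m; "gripper_width": finger opening in m.
Only numpy, scipy, OpenCV 4.12 (cv2) and the standard library are available. Lean on these libraries where they do the work, as an engineer would, in place of code of your own. Each camera call takes 0.05 s, during which the arm holds its last target.

## Working session

There is one attempt and no reset: what is moved stays moved. The work goes in short steps, Python scripts to look and compute and a tool call to move; the robot and the scene stay as the last step left them, time stands still between calls to the robot, and variables do not carry over. Pictures are saved under pics/ and viewed, and the job is handed in when it is done.

Besides the shell and the picture viewer there is one more tool, called after "Call:" by a JSON object that holds its "op" and its "data". drive_tool: Moves the arm, as the interface text tells. Its arguments: {"type":"object","properties":{"rows":{"type":"array","items":{"type":"object","properties":{"claw":{"type":"number"},"dx":{"type":"number"},"dy":{"type":"number"},"dz":{"type":"number"},"ax":{"type":"number"},"ay":{"type":"number"},"az":{"type":"number"}}}}},"required":["rows"]}

```bash
mkdir -p pics; ls; python3 - <<'E'
from workcell import arm, optics
import cv2, pickle
s=arm.sense(); print({k:(v if not hasattr(v,'tolist') else [round(float(x),4) for x in v] if getattr(v,'ndim',0) else float(v)) for k,v in s.items()})
d={}
for n in ("scene","top","wrist"):
    r=optics.get_image(n); d[n]=r; cv2.imwrite(f"pics/{n}0.png",r["image"]); print(n,r["K"],r["k1"],r["rvec"],r["tvec"])
pickle.dump(d,open("d0.pkl","wb"))
print(arm.sense()["t"])
E
```

```text
pics
{'t': 0.0, 'qpos': [1.0692, 0.1165, 1.4423, -0.0, 1.584, -0.0378], 'qd': [0.0005, -0.0008, -0.0013, 0.0007, -0.0004, 0.0001], 'joint_efforts': [-0.0034, -72.1274, -62.2614, 0.0778, 0.0237, -0.0], 'tool_pos': [0.3019, 0.6035, 0.2259], 'orientation': [-0.722, -3.0572, 0.0018], 'wrist_force': [-0.3148, 0.1131, -0.0967], 'moment': [-0.0459, -0.0067, 0.055], 'gripper_width': 0.0931930543248431}
scene [[361.59141397   0.         325.59584044]
 [  0.         361.59141397 197.64684875]
 [  0.           0.           1.        ]] -0.013640645560189575 [ 1.93902469  1.0991051  -0.57466702] [-0.25020183 -0.14604989  1.26473196]
top [[431.0344611   0.        316.417136 ]
 [  0.        431.0344611 197.5780484]
 [  0.          0.          1.       ]] -0.04633794306744973 [ 2.19802892 -2.20998289  0.06438529] [0.00157336 0.48117754 0.95549525]
wrist [[280.2943503    0.         317.03012991]
 [  0.         280.2943503  198.09939241]
 [  0.           0.           1.        ]] -0.004997635186798447 [-2.48947132 -1.53837869 -0.19041928] [-0.67532379 -0.02841801  0.38907485]
0.15
```

View pics/scene0.png

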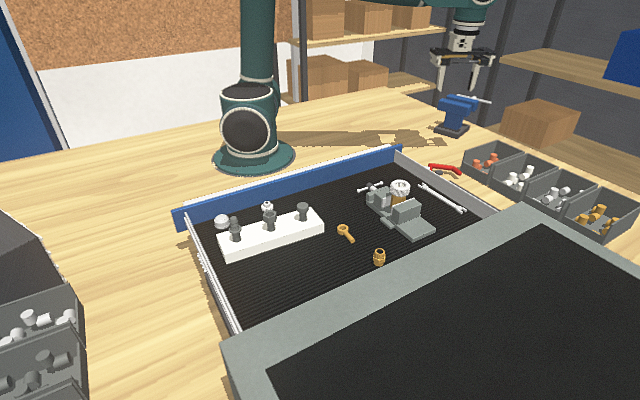

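View pics/top0.png

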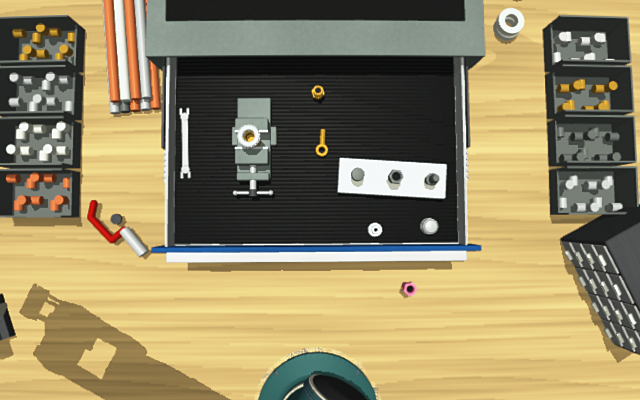

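View pics/wrist0.png

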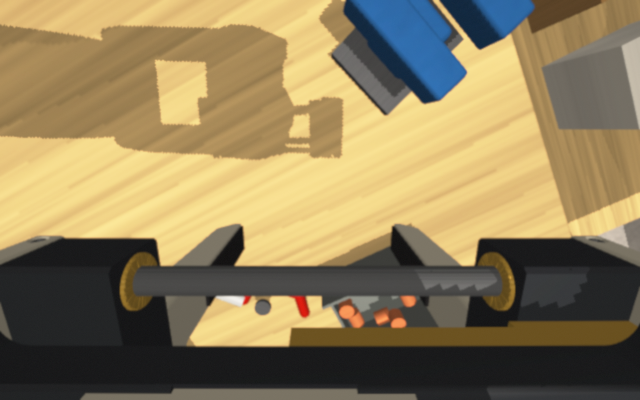

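The scene and top views show the holder in the drawer. Its pieces are at top pixels (358,176), (396,177) and (432,180). The vise nut is at (249,137), and a pink look-alike is at (409,289) outside the drawer. I'll zoom in on the candidates.

```bash
cat > h.py <<'E'
import numpy as np, cv2, pickle
from scipy.spatial.transform import Rotation as R
def P(r,u,v,z=None,depth=None):
    "pixel->world at height z or at depth"
    K=r["K"]; d=np.array([(u-K[0,2])/K[0,0],(v-K[1,2])/K[1,1]])
    x=d.copy()
    for _ in range(20): x=d/(1+r["k1"]*(x@x))
    ray=np.array([x[0],x[1],1.0])
    M=cv2.Rodrigues(np.array(r["rvec"],float))[0]; t=np.array(r["tvec"],float)
    c=-M.T@t; w=M.T@ray
    if depth is None: depth=(z-c[2])/w[2]
    return c+depth*w
def proj(r,p):
    M=cv2.Rodrigues(np.array(r["rvec"],float))[0]; q=M@np.asarray(p)+np.array(r["tvec"]); x=q[:2]/q[2]
    x=x*(1+r["k1"]*(x@x)); K=r["K"]; return x[0]*K[0,0]+K[0,2],x[1]*K[1,1]+K[1,2]
def cloud(r):
    h,w=r["depth"].shape; K=r["K"]; 
    u,v=np.meshgrid(np.arange(w),np.arange(h)); d=np.stack([(u-K[0,2])/K[0,0],(v-K[1,2])/K[1,1]],-1); x=d.copy()
    for _ in range(20): x=d/(1+r["k1"]*(x**2).sum(-1,keepdims=True))
    D=r["depth"][...,None]; c=np.concatenate([x*D,D],-1)
    M=cv2.Rodrigues(np.array(r["rvec"],float))[0]; return (c-np.array(r["tvec"]))@M
E
python3 - <<'E'
from h import *
d=pickle.load(open("d0.pkl","rb"))
t=d["top"]; s=d["scene"]
a=cv2.resize(t["image"][145:210,325:455],None,fx=6,fy=6,interpolation=cv2.INTER_CUBIC)
cv2.imwrite("pics/ctop.png",a)
b=cv2.resize(s["image"][170:270,205:335],None,fx=6,fy=6,interpolation=cv2.INTER_CUBIC)
cv2.imwrite("pics/cscene.png",b)
c=cv2.resize(t["image"][85:205,200:300],None,fx=5,fy=5,interpolation=cv2.INTER_CUBIC)
cv2.imwrite("pics/cvise.png",c)
C=cloud(t)
for u,v in ((358,176),(396,177),(432,180),(249,137),(388,190),(300,220),(396,170),(243,131),(256,137)): print(u,v,C[v,u].round(4))
E
```

```text
358 176 [ 0.5171 -0.0809  0.1389]
396 177 [ 0.516  -0.1579  0.1266]
432 180 [ 0.5079 -0.2242  0.1471]
249 137 [0.5958 0.1327 0.1333]
388 190 [ 0.4917 -0.146   0.102 ]
300 220 [0.4315 0.0343 0.0747]
396 170 [ 0.5286 -0.1558  0.1383]
243 131 [0.6019 0.14   0.1623]
256 137 [0.5903 0.1152 0.1623]
```

View pics/ctop.png

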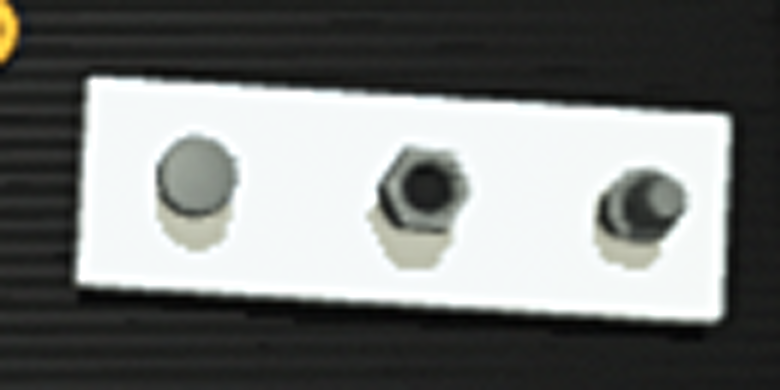

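View pics/cscene.png

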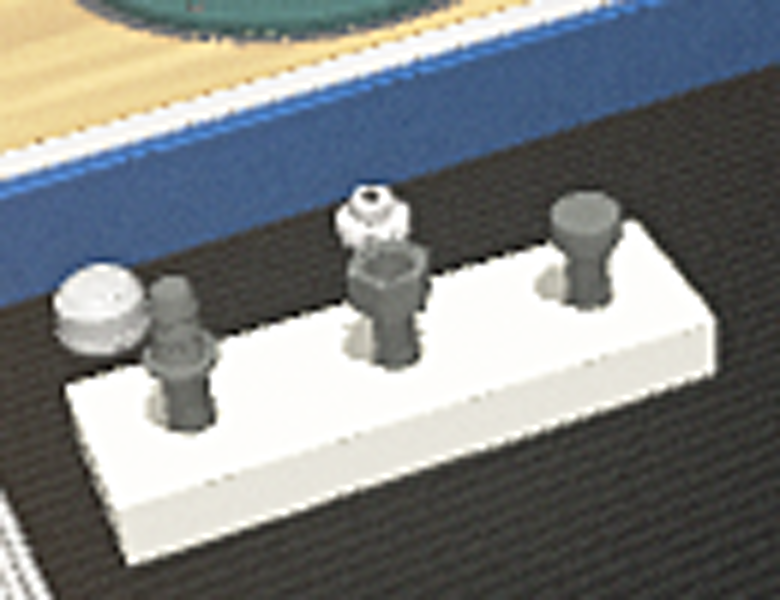

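View pics/cvise.png

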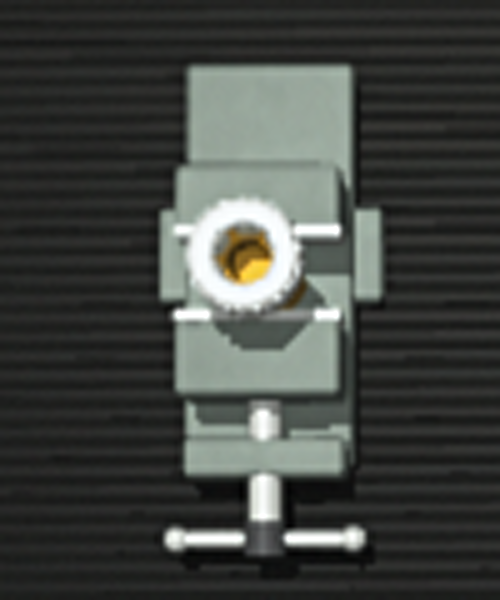

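Candidates in the top picture:
- Round plug with a solid head, (358,176)
- Hollow hex head, (396,177)
- Hose tail, (432,180)
- Pink hex look-alike outside the drawer, (409,289)

The crops show the grey hollow hex in the middle hole, so that is the target. Next I'll measure it.

```bash
cat > m.py <<'E'
from h import *
d=pickle.load(open("d0.pkl","rb"))
t=d["top"]; C=cloud(t); Cs=cloud(d["scene"])
s=R.from_rotvec([-0.722,-3.0572,0.0018]).as_matrix(); print("tool axes\n",s.round(3))
def sel(C,x,y,r,z0,z1):
    m=(np.hypot(C[...,0]-x,C[...,1]-y)<r)&(C[...,2]>z0)&(C[...,2]<z1); return C[m]
for nm,c in (("top",C),("scene",Cs)):
    p=sel(c,.6,.132,.04,.155,.17); print(nm,"nut",len(p),np.median(p,0).round(4))
    (cx,cy),r=cv2.minEnclosingCircle(p[:,:2].astype(np.float32)); print(cx,cy,r, np.percentile(p[:,2],[5,50,95]))
    p=sel(c,.52,-.153,.03,.135,.16); print("hex",len(p),np.median(p,0).round(4)); 
    if len(p): print(cv2.minEnclosingCircle(p[:,:2].astype(np.float32)),np.percentile(p[:,2],[5,50,95]))
# holder top
m=(abs(C[...,2]-.101)<.004)&(C[...,0]>.45)&(C[...,0]<.58)&(C[...,1]<-.02)&(C[...,1]>-.3)
p=C[m]; print("holder z",np.median(p[:,2])); rr=cv2.minAreaRect(p[:,:2].astype(np.float32)); print(rr)
# heights map
for v in range(20,270,20):
    print(v,[ (round(float(C[v,u,0]),2),round(float(C[v,u,1]),2),round(float(C[v,u,2]),3)) for u in (165,172,220,320,465,475)])
for v in range(40,62,3): print(v,C[v,250].round(3),C[v,320].round(3))
for v in range(240,266,3): print(v,C[v,250].round(3))
E
python3 m.py
```

```text
tool axes
 [[-0.894  0.447 -0.001]
 [ 0.447  0.894 -0.001]
 [ 0.    -0.001 -1.   ]]
top nut 315 [0.5926 0.1301 0.1623]
0.5935987234115601 0.1301279515028 0.022478492930531502 [0.15807805 0.1622795  0.16465951]
hex 101 [ 0.5168 -0.1558  0.1393]
((0.5175954103469849, -0.1553049087524414), 0.01416527945548296) [0.13700198 0.13934322 0.14230657]
scene nut 201 [0.5971 0.1243 0.1631]
0.5948260426521301 0.1261930912733078 0.022266637533903122 [0.1555227  0.16308066 0.16555473]
hex 104 [ 0.5175 -0.1576  0.1407]
((0.5174259543418884, -0.15775556862354279), 0.015743963420391083) [0.13551138 0.14070959 0.14227482]
holder z 0.0997858987216513
((0.5143083333969116, -0.1719726026058197), (0.25599750876426697, 0.12827898561954498), 89.9395751953125)
20 [(0.83, 0.3, 0.149), (0.83, 0.29, 0.142), (0.83, 0.19, 0.143), (0.83, -0.01, 0.141), (0.83, -0.3, 0.143), (0.83, -0.32, 0.143)]
40 [(0.79, 0.3, 0.144), (0.79, 0.29, 0.141), (0.79, 0.19, 0.143), (0.79, -0.01, 0.14), (0.79, -0.3, 0.142), (0.79, -0.32, 0.143)]
60 [(0.76, 0.31, 0.106), (0.77, 0.3, 0.093), (0.77, 0.2, 0.075), (0.77, -0.01, 0.073), (0.76, 
[... 1221 characters left out ...]
34, 0.001), (0.35, 0.29, 0.121), (0.35, 0.19, 0.119), (0.35, -0.01, 0.121), (0.35, -0.3, 0.12), (0.34, -0.36, -0.0)]
40 [0.789 0.131 0.141] [ 0.789 -0.008  0.14 ]
43 [0.783 0.131 0.141] [ 0.782 -0.008  0.143]
46 [0.776 0.13  0.142] [ 0.775 -0.008  0.143]
49 [0.771 0.131 0.141] [ 0.77  -0.008  0.143]
52 [0.764 0.13  0.142] [ 0.764 -0.008  0.14 ]
55 [0.758 0.13  0.141] [ 0.759 -0.008  0.139]
58 [0.777 0.14  0.075] [ 0.777 -0.01   0.073]
61 [0.771 0.14  0.075] [ 0.772 -0.01   0.071]
240 [0.39  0.139 0.073]
243 [0.384 0.139 0.076]
246 [0.381 0.133 0.115]
249 [0.375 0.133 0.118]
252 [0.369 0.132 0.12 ]
255 [0.363 0.132 0.119]
258 [0.357 0.132 0.122]
261 [0.351 0.132 0.12 ]
264 [0.333 0.149 0.   ]
```

Call:
{"op": "drive_tool", "data": {"rows": [{"dx": 1.08, "dy": -3.8, "dz": 0.1, "az": -3.1, "claw": -0.1}, {"dx": 1.08, "dy": -3.8, "dz": 0.1, "az": -3.1, "claw": -0.1}, {"dx": 1.08, "dy": -3.8, "dz": 0.1, "az": -3.1, "claw": -0.1}, {"dx": 1.08, "dy": -3.8, "dz": 0.1, "az": -3.1, "claw": -0.1}, {"dx": 1.08, "dy": -3.8, "dz": 0.1, "az": -3.1, "claw": -0.1}, {"dx": 1.08, "dy": -3.8, "dz": 0.1, "az": -3.1, "claw": -0.1}, {"dx": 1.08, "dy": -3.8, "dz": 0.1, "az": -3.1, "claw": -0.1}, {"dx": 1.08, "dy": -3.8, "dz": 0.1, "az": -3.1, "claw": -0.1}, {"dx": 1.08, "dy": -3.8, "dz": 0.1, "az": -3.1, "claw": -0.1}, {"dx": 1.08, "dy": -3.8, "dz": 0.1, "az": -3.1, "claw": -0.1}, {"dx": 1.08, "dy": -3.8, "dz": 0.1, "az": -3.1, "claw": -0.1}, {"dx": 1.08, "dy": -3.8, "dz": 0.1, "az": -3.1, "claw": -0.1}, {"dx": 1.08, "dy": -3.8, "dz": 0.1, "az": -3.1, "claw": -0.1}, {"dx": 1.08, "dy": -3.8, "dz": 0.1, "az": -3.1, "claw": -0.1}, {"dx": 1.08, "dy": -3.8, "dz": 0.1, "az": -3.1, "claw": -0.1}, {"dx": 1.08, "dy": -3.8, "dz": 0.1, "az": -3.1, "claw": -0.1}]}}

```text
invalid input
```

Call:
{"op": "drive_tool", "data": {"rows": [{"dx": 1.08, "dy": -3.8, "dz": 0.1, "ax": 0, "ay": 0, "az": -3.1, "claw": -0.1}]}}

```text
t: 0.23
tool_pos: [0.3114, 0.5682, 0.2252]
orientation: [-0.798, -3.037, 0.004]
wrist_force: [1.1, -0.1, 0.3]
gripper_width: 0.0898
```

Call:
{"op": "drive_tool", "data": {"rows": [{"dx": 1.08, "dy": -3.8, "dz": 0.1, "ax": 0, "ay": 0, "az": -3.1, "claw": -0.1}, {"dx": 1.08, "dy": -3.8, "dz": 0.1, "ax": 0, "ay": 0, "az": -3.1, "claw": -0.1}, {"dx": 1.08, "dy": -3.8, "dz": 0.1, "ax": 0, "ay": 0, "az": -3.1, "claw": -0.1}, {"dx": 1.08, "dy": -3.8, "dz": 0.1, "ax": 0, "ay": 0, "az": -3.1, "claw": -0.1}, {"dx": 1.08, "dy": -3.8, "dz": 0.1, "ax": 0, "ay": 0, "az": -3.1, "claw": -0.1}, {"dx": 1.08, "dy": -3.8, "dz": 0.1, "ax": 0, "ay": 0, "az": -3.1, "claw": -0.1}, {"dx": 1.08, "dy": -3.8, "dz": 0.1, "ax": 0, "ay": 0, "az": -3.1, "claw": -0.1}, {"dx": 1.08, "dy": -3.8, "dz": 0.1, "ax": 0, "ay": 0, "az": -3.1, "claw": -0.1}, {"dx": 1.08, "dy": -3.8, "dz": 0.1, "ax": 0, "ay": 0, "az": -3.1, "claw": -0.1}, {"dx": 1.08, "dy": -3.8, "dz": 0.1, "ax": 0, "ay": 0, "az": -3.1, "claw": -0.1}, {"dx": 1.08, "dy": -3.8, "dz": 0.1, "ax": 0, "ay": 0, "az": -3.1, "claw": -0.1}, {"dx": 1.08, "dy": -3.8, "dz": 0.1, "ax": 0, "ay": 0, "az": -3.1, "claw": -0.1}, {"dx": 1.08, "dy": -3.8, "dz": 0.1, "ax": 0, "ay": 0, "az": -3.1, "claw": -0.1}, {"dx": 1.08, "dy": -3.8, "dz": 0.1, "ax": 0, "ay": 0, "az": -3.1, "claw": -0.1}, {"dx": 1.08, "dy": -3.8, "dz": 0.1, "ax": 0, "ay": 0, "az": -3.1, "claw": -0.1}, {"dx": 1.08, "dy": -3.8, "dz": 0.1, "ax": 0, "ay": 0, "az": -3.1, "claw": -0.1}]}}

```text
t: 1.57
tool_pos: [0.4816, -0.068, 0.2382]
orientation: [-2.042, -2.385, 0.004]
wrist_force: [1.1, 1.3, 0.7]
gripper_width: 0.0511
```

```bash
cat > look.py <<'E'
import sys
from h import *
from workcell import arm, optics
n=sys.argv[1]
d={}
for c in sys.argv[2:]:
    r=optics.get_image(c); d[c]=r; cv2.imwrite(f"pics/{c}{n}.png",r["image"])
s=arm.sense(); d["s"]=s; pickle.dump(d,open(f"d{n}.pkl","wb"))
m=R.from_rotvec(s["orientation"]).as_matrix()
print("t",round(s["t"],2),"pos",np.round(s["tool_pos"],4),"yang",round(np.degrees(np.arctan2(m[1,1],m[0,1])),2),"z",m[:,2].round(4),"q",np.round(s["qpos"],3),"F",np.round(s["wrist_force"],2),"M",np.round(s["moment"],3),"w",round(s["gripper_width"],4))
E
python3 look.py 1 wrist top
```

```text
t 1.67 pos [ 0.4821 -0.0704  0.2377] yang 8.6 z [-0.0047 -0.0013 -1.    ] q [-0.196 -0.301  1.812 -0.002  1.634 -0.346] F [ 0.16  0.87 -0.06] M [ 0.004  0.04  -0.017] w 0.0509
```

View pics/wrist1.png

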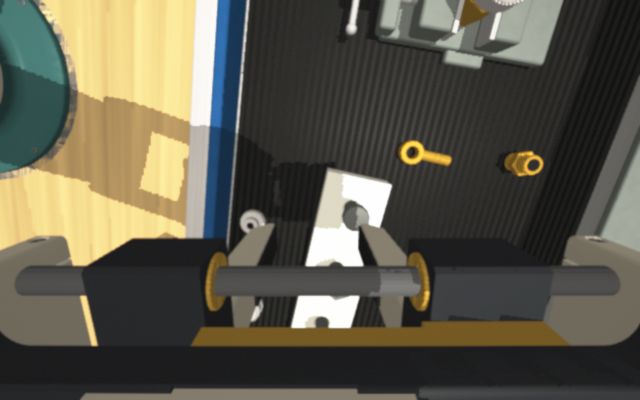

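Call:
{"op": "drive_tool", "data": {"rows": [{"dx": 0.8, "dy": -3.6, "dz": 0, "ax": 0, "ay": 0, "az": 0, "claw": -0.1}, {"dx": 0.8, "dy": -3.6, "dz": 0, "ax": 0, "ay": 0, "az": 0, "claw": -0.1}, {"dx": 0.8, "dy": -3.6, "dz": 0, "ax": 0, "ay": 0, "az": 0, "claw": -0.1}, {"dx": 0.8, "dy": -3.6, "dz": 0, "ax": 0, "ay": 0, "az": 0, "claw": -0.1}, {"dx": 0, "dy": 0, "dz": 0, "ax": 0, "ay": 0, "az": 0, "claw": -0.1}, {"dx": 0, "dy": 0, "dz": 0, "ax": 0, "ay": 0, "az": 0, "claw": -0.1}]}}

```text
t: 2.17
tool_pos: [0.5144, -0.2195, 0.2365]
orientation: [-2.043, -2.381, 0.005]
wrist_force: [-0.7, 0.4, 0.1]
gripper_width: 0.0514
```

```bash
python3 look.py 2 wrist
```

```text
t 2.22 pos [ 0.5143 -0.2192  0.2364] yang 8.77 z [-5.7e-03  5.0e-04 -1.0e+00] q [-0.448 -0.136  1.676 -0.002  1.607 -0.601] F [-0.54 -0.26 -0.26] M [-0.062  0.057 -0.025] w 0.0513
```

View pics/wrist2.png

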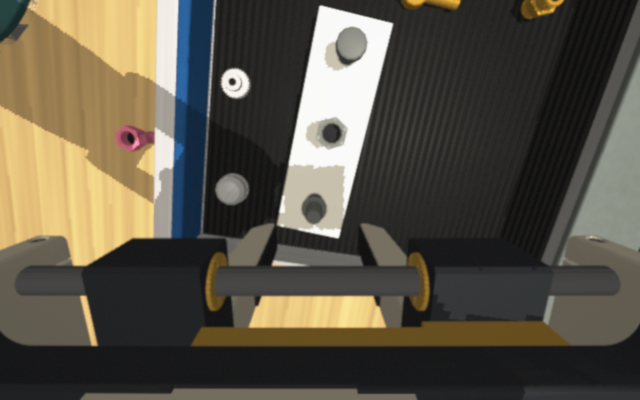

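```bash
python3 - <<'E'
from h import *
d=pickle.load(open("d2.pkl","rb")); w=d["wrist"]
a=cv2.resize(w["image"][105:160,300:365],None,fx=10,fy=10,interpolation=cv2.INTER_CUBIC)
cv2.imwrite("pics/cw2.png",a)
C=cloud(w)
m=(C[...,2]>.136)&(C[...,2]<.146)&(abs(C[...,0]-.5175)<.025)&(abs(C[...,1]+.157)<.025)
p=C[m]; print(len(p),np.median(p,0),cv2.minEnclosingCircle(p[:,:2].astype(np.float32)))
print(C[145,312],C[118,345])
print("exp center px",proj(w,(.5175,-.1565,.1407)))
m=(abs(C[...,2]-.1)<.004)&(abs(C[...,0]-.5175)<.06)&(abs(C[...,1]+.157)<.12)
print(np.median(C[m][:,2]))
mm=m.astype(np.uint8); 
print("holder", cv2.minAreaRect(C[m][:,:2].astype(np.float32)))
g=[(u,v) for v,u in zip(*np.nonzero((C[...,2]>.136)&(C[...,2]<.146)&(abs(C[...,0]-.5175)<.025)&(abs(C[...,1]+.157)<.025)))]
print(np.mean(g,0),np.min(g,0),np.max(g,0))
E
```

```text
486 [ 0.51756754 -0.15523758  0.14038123] ((0.5176648497581482, -0.15565121173858643), 0.01477397046983242)
[ 0.50103952 -0.17042897  0.10024294] [ 0.52989294 -0.13883947  0.10235584]
exp center px (np.float64(331.7196690106248), np.float64(134.67585466511284))
0.10047522708061396
holder ((0.517564594745636, -0.15507444739341736), (0.2208780199289322, 0.07024512439966202), 86.42444610595703)
[331.89506173 133.27777778] [316 117] [347 150]
```

View pics/cw2.png

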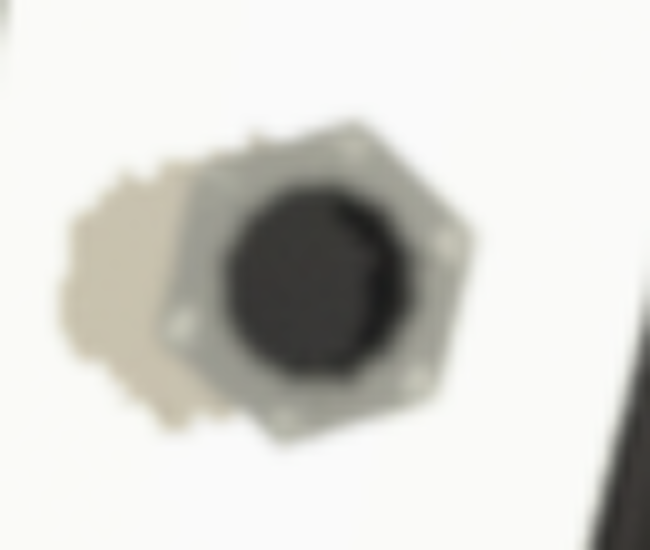

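```bash
python3 - <<'E'
from h import *
d=pickle.load(open("d2.pkl","rb")); w=d["wrist"]
V=[(355,120),(470,240),(435,390),(285,440),(165,335),(192,178)]
p=np.array([P(w,300+x/10-.45,105+y/10-.45,z=.1405) for x,y in V]); c=p.mean(0); print(c)
q=p-c; print(np.hypot(q[:,0],q[:,1]).round(4), np.degrees(np.arctan2(q[:,1],q[:,0])).round(1))
a=np.arctan2(q[:,1],q[:,0]); print("flat normal mod60:", np.degrees(np.angle(np.mean(np.exp(6j*a)))/6)+30)
print([np.hypot(*(p[i]-p[i-1])[:2]).round(4) for i in range(6)])
E
```

```text
[ 0.51686581 -0.15517259  0.1405    ]
[0.0144 0.014  0.014  0.0138 0.0141 0.0144] [  86.1   24.8  -31.9  -92.5 -153.4  149.2]
flat normal mod60: 57.04290387060237
[np.float64(0.015), np.float64(0.0145), np.float64(0.0133), np.float64(0.0141), np.float64(0.0142), np.float64(0.0137)]
```

Call:
{"op": "drive_tool", "data": {"rows": [{"dx": 0.16, "dy": 3.1, "dz": -1.5, "ax": 0, "ay": -0.2, "az": -5.5, "claw": -0.1}, {"dx": 0.16, "dy": 3.1, "dz": -1.5, "ax": 0, "ay": -0.1, "az": -5.5, "claw": -0.1}, {"dx": 0, "dy": 0, "dz": -1, "ax": 0, "ay": 0, "az": 0, "claw": -0.1}, {"dx": 0, "dy": 0, "dz": 0, "ax": 0, "ay": 0, "az": 0, "claw": -0.1}, {"dx": 0, "dy": 0, "dz": 0, "ax": 0, "ay": 0, "az": 0, "claw": -0.1}]}}

```text
t: 2.63
tool_pos: [0.5168, -0.1501, 0.1957]
orientation: [-2.267, -2.175, -0.002]
wrist_force: [0.2, 0.2, -0.3]
gripper_width: 0.0512
```

```bash
python3 look.py 3
```

```text
t 2.63 pos [ 0.5168 -0.1501  0.1957] yang -2.37 z [ 9.e-04  9.e-04 -1.e+00] q [-3.310e-01 -1.750e-01  1.776e+00  1.000e-03  1.540e+00 -2.890e-01] F [ 0.18  0.21 -0.34] M [-0.084  0.049  0.003] w 0.0512
```

Call:
{"op": "drive_tool", "data": {"rows": [{"dx": 0.07, "dy": -0.5, "dz": 0, "ax": 0, "ay": 0, "az": -0.6, "claw": -0.1}, {"dx": 0, "dy": 0, "dz": -2, "ax": 0, "ay": 0, "az": 0, "claw": -0.1}, {"dx": 0, "dy": 0, "dz": -2, "ax": 0, "ay": 0, "az": 0, "claw": -0.1}, {"dx": 0, "dy": 0, "dz": -1.2, "ax": 0, "ay": 0, "az": 0, "claw": -0.1}, {"dx": 0, "dy": 0, "dz": 0, "ax": 0, "ay": 0, "az": 0, "claw": -0.1}, {"dx": 0, "dy": 0, "dz": 0, "ax": 0, "ay": 0, "az": 0, "claw": -0.1}]}}

```text
t: 3.13
tool_pos: [0.5189, -0.1577, 0.1473]
orientation: [2.271, 2.162, 0.006]
wrist_force: [0.1, -0.4, 0.5]
gripper_width: 0.0512
```

```bash
python3 look.py 4
```

```text
t 3.13 pos [ 0.5189 -0.1577  0.1473] yang -2.81 z [ 0.0068 -0.0018 -1.    ] q [-3.420e-01 -1.470e-01  1.831e+00  1.000e-03  1.451e+00 -2.940e-01] F [ 0.12 -0.41  0.53] M [-0.076  0.067 -0.026] w 0.0512
```

Call:
{"op": "drive_tool", "data": {"rows": [{"dx": -0.13, "dy": 0.22, "dz": 0, "ax": 0.1, "ay": 0.35, "az": 0, "claw": -0.1}, {"dx": 0, "dy": 0, "dz": -0.8, "ax": 0, "ay": 0, "az": 0, "claw": -0.1}, {"dx": 0, "dy": 0, "dz": -0.8, "ax": 0, "ay": 0, "az": 0, "claw": -0.1}, {"dx": 0, "dy": 0, "dz": -0.2, "ax": 0, "ay": 0, "az": 0, "claw": -0.1}, {"dx": 0, "dy": 0, "dz": 0, "ax": 0, "ay": 0, "az": 0, "claw": -0.1}, {"dx": 0, "dy": 0, "dz": 0, "ax": 0, "ay": 0, "az": 0, "claw": -0.1}]}}

```text
t: 3.63
tool_pos: [0.5185, -0.1563, 0.131]
orientation: [2.273, 2.164, 0.003]
wrist_force: [-0.1, 0.3, 0.0]
gripper_width: 0.051
```

```bash
python3 look.py 5 wrist scene
```

```text
t 3.73 pos [ 0.5186 -0.1564  0.1312] yang -2.83 z [ 0.0035 -0.0012 -1.    ] q [-0.34  -0.137  1.848  0.     1.427 -0.291] F [-0.16  0.28 -0.52] M [-0.019 -0.015  0.005] w 0.0511
```

View pics/wrist5.png

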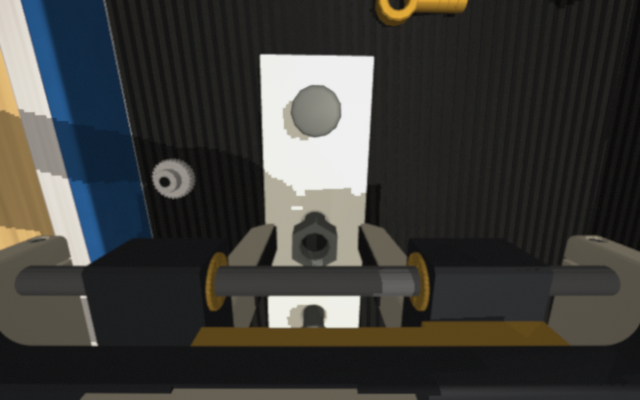

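The wrist view shows the hex head at (315,240), centred between the open fingers with its flats facing the jaws. I'll lower a little and close.

Call:
{"op": "drive_tool", "data": {"rows": [{"dx": -0.1, "dy": 0.1, "dz": -0.3, "ax": 0.1, "ay": 0.2, "az": 0, "claw": -0.1}, {"dx": 0, "dy": 0, "dz": -0.3, "ax": 0, "ay": 0, "az": 0, "claw": -0.1}, {"dx": 0, "dy": 0, "dz": 0, "ax": 0, "ay": 0, "az": 0, "claw": -0.1}, {"dx": 0, "dy": 0, "dz": 0, "ax": 0, "ay": 0, "az": 0, "claw": -0.1}]}}

```text
t: 4.07
tool_pos: [0.5177, -0.1552, 0.1251]
orientation: [-2.275, -2.166, -0.001]
wrist_force: [-0.9, -0.0, -0.7]
gripper_width: 0.0516
```

```bash
python3 look.py 6
```

```text
t 4.07 pos [ 0.5177 -0.1552  0.1251] yang -2.82 z [ 4.e-04  5.e-04 -1.e+00] q [-3.390e-01 -1.340e-01  1.855e+00  1.000e-03  1.420e+00 -2.900e-01] F [-0.95 -0.04 -0.7 ] M [-0.049  0.071  0.002] w 0.0516
```

Position, tilt and yaw match the target, with the tips about 7 mm below the head's underside. Closing now.

Call:
{"op": "drive_tool", "data": {"rows": [{"dx": 0, "dy": 0, "dz": 0, "ax": 0, "ay": 0, "az": 0, "claw": 1}, {"dx": 0, "dy": 0, "dz": 0, "ax": 0, "ay": 0, "az": 0, "claw": 1}, {"dx": 0, "dy": 0, "dz": 0, "ax": 0, "ay": 0, "az": 0, "claw": 1}, {"dx": 0, "dy": 0, "dz": 0, "ax": 0, "ay": 0, "az": 0, "claw": 1}, {"dx": 0, "dy": 0, "dz": 0, "ax": 0, "ay": 0, "az": 0, "claw": 1}, {"dx": 0, "dy": 0, "dz": 0, "ax": 0, "ay": 0, "az": 0, "claw": 1}]}}

```text
t: 4.57
tool_pos: [0.5177, -0.1553, 0.1253]
orientation: [2.275, 2.166, 0.001]
wrist_force: [-0.0, 1.2, -1.1]
gripper_width: 0.0259
```

```bash
python3 look.py 7
```

```text
t 4.57 pos [ 0.5177 -0.1553  0.1253] yang -2.82 z [ 6.e-04  5.e-04 -1.e+00] q [-3.390e-01 -1.340e-01  1.855e+00  1.000e-03  1.420e+00 -2.900e-01] F [-0.03  1.19 -1.06] M [-0.056  0.066 -0.012] w 0.0259
```

Call:
{"op": "drive_tool", "data": {"rows": [{"dx": 0, "dy": 0, "dz": 0.8, "ax": 0, "ay": 0, "az": 0, "claw": 1}, {"dx": 0, "dy": 0, "dz": 1, "ax": 0, "ay": 0, "az": 0, "claw": 1}, {"dx": 0, "dy": 0, "dz": 1.2, "ax": 0, "ay": 0, "az": 0, "claw": 1}, {"dx": 0, "dy": 0, "dz": 2, "ax": 0, "ay": 0, "az": 0, "claw": 1}, {"dx": 0, "dy": 0, "dz": 2, "ax": 0, "ay": 0, "az": 0, "claw": 1}, {"dx": 0, "dy": 0, "dz": 2, "ax": 0, "ay": 0, "az": 0, "claw": 1}, {"dx": 0, "dy": 0, "dz": 1, "ax": 0, "ay": 0, "az": 0, "claw": 1}, {"dx": 0, "dy": 0, "dz": 0, "ax": 0, "ay": 0, "az": 0, "claw": 1}, {"dx": 0, "dy": 0, "dz": 0, "ax": 0, "ay": 0, "az": 0, "claw": 1}]}}

```text
t: 5.32
tool_pos: [0.5172, -0.1551, 0.237]
orientation: [2.273, 2.164, 0.003]
wrist_force: [-0.2, 0.2, -0.9]
gripper_width: 0.0259
```

```bash
python3 look.py 8 scene wrist; python3 - <<'E'
import cv2
a=cv2.imread("pics/scene8.png"); b=cv2.resize(a[110:270,200:440],None,fx=3,fy=3,interpolation=cv2.INTER_CUBIC); cv2.imwrite("pics/cs8.png",b)
E
```

```text
t 5.42 pos [ 0.5169 -0.155   0.236 ] yang -2.82 z [ 2.3e-03 -2.0e-04 -1.0e+00] q [-3.390e-01 -1.850e-01  1.720e+00  1.000e-03  1.604e+00 -2.900e-01] F [-0.55  0.19 -0.4 ] M [-0.036  0.05   0.016] w 0.0254
```

View pics/cs8.png

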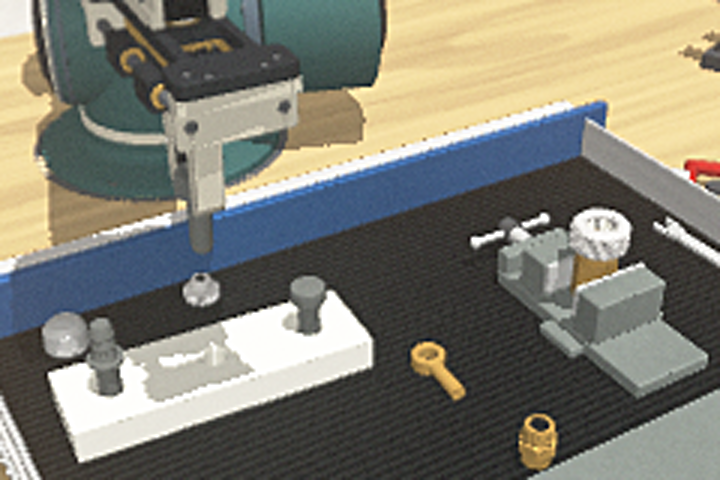

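View pics/wrist8.png

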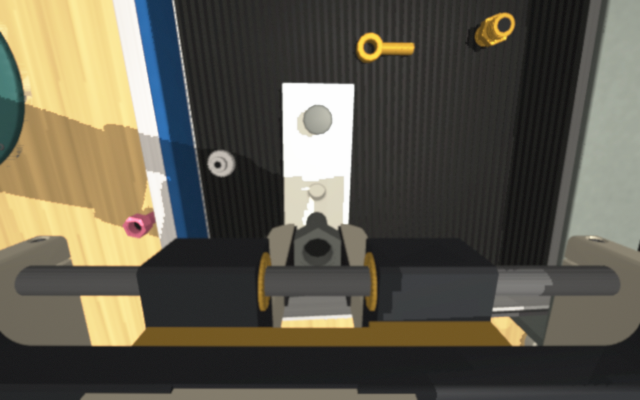

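Call:
{"op": "drive_tool", "data": {"rows": [{"dx": 1.25, "dy": 3.3, "dz": 0, "ax": 0, "ay": 0, "az": 0, "claw": 1}, {"dx": 1.25, "dy": 3.3, "dz": 0, "ax": 0, "ay": 0, "az": 0, "claw": 1}, {"dx": 1.25, "dy": 3.3, "dz": 0, "ax": 0, "ay": 0, "az": 0, "claw": 1}, {"dx": 1.25, "dy": 3.3, "dz": 0, "ax": 0, "ay": 0, "az": 0, "claw": 1}, {"dx": 1.25, "dy": 3.3, "dz": 0, "ax": 0, "ay": 0, "az": 0, "claw": 1}, {"dx": 1.25, "dy": 2.5, "dz": 0, "ax": 0, "ay": 0, "az": 0, "claw": 1}, {"dx": 0, "dy": 0, "dz": 0, "ax": 0, "ay": 0, "az": 0, "claw": 1}, {"dx": 0, "dy": 0, "dz": 0, "ax": 0, "ay": 0, "az": 0, "claw": 1}]}}

```text
t: 6.08
tool_pos: [0.5908, 0.0433, 0.225]
orientation: [-2.274, -2.156, 0.013]
wrist_force: [-0.2, -0.0, -1.0]
gripper_width: 0.0255
```

```bash
python3 look.py 9 wrist;  python3 - <<'E'
from h import *
d=pickle.load(open("d9.pkl","rb")); w=d["wrist"]; C=cloud(w)
m=(C[...,2]>.157)&(C[...,2]<.170)&(np.hypot(C[...,0]-.594,C[...,1]-.128)<.032)
p=C[m]; print(len(p)); 
if len(p): print(np.median(p,0),np.percentile(p[:,2],[5,50,95]),cv2.minEnclosingCircle(p[:,:2].astype(np.float32)))
u,v=map(int,proj(w,(.594,.128,.163))); print(u,v)
a=cv2.resize(w["image"][max(0,v-60):v+60,u-70:u+70],None,fx=5,fy=5,interpolation=cv2.INTER_CUBIC); cv2.imwrite("pics/cw9.png",a)
E
```

```text
t 6.13 pos [0.5907 0.043  0.2248] yang -3.07 z [-1.130e-02  3.000e-04 -9.999e-01] q [ 2.900e-02 -5.600e-02  1.621e+00  1.000e-03  1.589e+00  8.300e-02] F [-0.7  -0.21 -1.24] M [-0.024  0.012  0.01 ] w 0.0258
2039
[0.59382763 0.13103032 0.16305318] [0.16015315 0.16305318 0.1644142 ] ((0.5938164591789246, 0.13011422753334045), 0.022291580215096474)
316 104
```

View pics/wrist9.png

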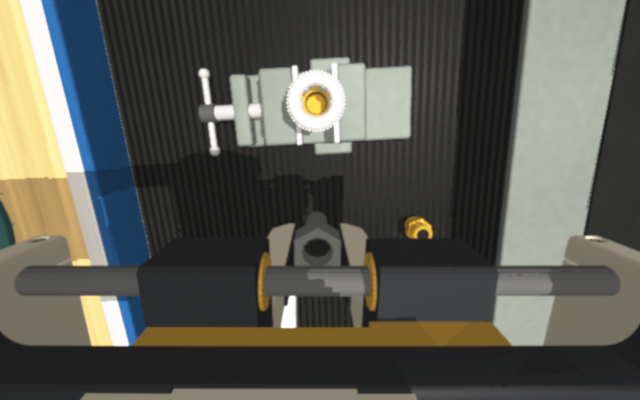

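View pics/cw9.png

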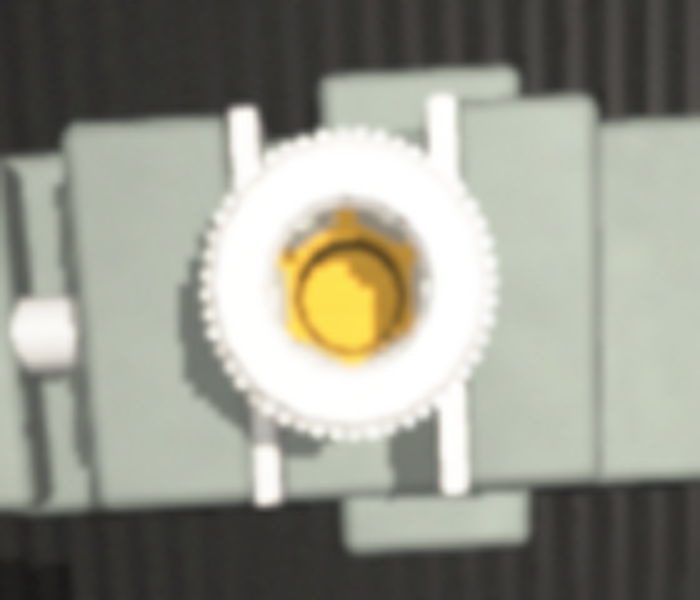

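```bash
python3 - <<'E'
from h import *
d=pickle.load(open("d9.pkl","rb")); w=d["wrist"]; C=cloud(w)
print("nut",P(w,315.6,100.2,z=.163))
a=cv2.resize(w["image"][200:270,270:365],None,fx=8,fy=8,interpolation=cv2.INTER_CUBIC); cv2.imwrite("pics/ch9.png",a)
m=(abs(C[...,2]-.240)<.004)&(np.hypot(C[...,0]-.59,C[...,1]-.043)<.02)
p=C[m]; print(len(p),np.median(p,0),p[:,:2].min(0),p[:,:2].max(0))
# circle fit nut edges via Hough
g=cv2.cvtColor(w["image"],cv2.COLOR_BGR2GRAY)
b=(g>225).astype(np.uint8)[40:160,260:375]
n,l,st,ce=cv2.connectedComponentsWithStats(b); print(st[1:],ce[1:])
E
```

```text
nut [0.59376516 0.13078815 0.163     ]
1129 [0.59113135 0.04929134 0.23990477] [0.57309272 0.03449759] [0.60787298 0.0585359 ]
[[  27   23   58   80 2156]
 [   0   70    1    1    1]
 [  37   93    5   11   47]] [[56.77226345 59.64424861]
 [ 0.         70.        ]
 [38.93617021 98.17021277]]
```

View pics/ch9.png

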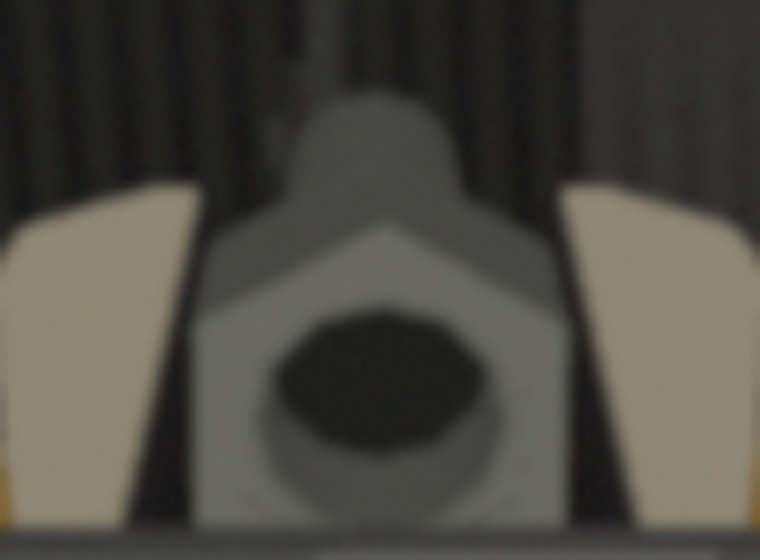

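```bash
python3 - <<'E'
from h import *
d=pickle.load(open("d9.pkl","rb")); w=d["wrist"]; s=d["s"]
print("cam c", -cv2.Rodrigues(np.array(w["rvec"]))[0].T@np.array(w["tvec"]))
print(s["tool_pos"])
for z in (.239,.2402,.2415):
    f,l,r=[P(w,270+x/8-.45,200+y/8-.45,z=z) for x,y in ((388,225),(190,325),(570,325))]
    print(z,f,l,r,"cy est",f[1]-.015,(l[1]+r[1])/2-.0075,"cx",(l[0]+r[0])/2)
# spigot tip lower edge: front of the flat end, radius 6.3
for z in (.178,.180,.182): print("tip",z,P(w,270+375/8-.45,200+92/8-.45,z=z))
E
```

```text
cam c [0.59596422 0.11049017 0.38343117]
[0.59065338 0.04300094 0.2248477 ]
0.239 [0.5922791  0.05785856 0.239     ] [0.57824019 0.05123054 0.239     ] [0.60442956 0.04994888 0.239     ] cy est 0.0428585556900758 0.04308971232587697 cx 0.5913348757106102
0.2402 [0.59230971 0.05829584 0.2402    ] [0.57838745 0.0517229  0.2402    ] [0.60435923 0.05045189 0.2402    ] cy est 0.043295843155139895 0.0435873926539607 cx 0.5913733383927088
0.2415 [0.59234288 0.05876957 0.2415    ] [0.57854698 0.05225629 0.2415    ] [0.60428303 0.05099681 0.2415    ] cy est 0.043769571242292665 0.04412654634271807 cx 0.5914150062983157
tip 0.178 [0.59018377 0.04912804 0.178     ]
tip 0.18 [0.59024005 0.04972544 0.18      ]
tip 0.182 [0.59029632 0.05032283 0.182     ]
```

Call:
{"op": "drive_tool", "data": {"rows": [{"dx": 0.08, "dy": 2.8, "dz": 0.1, "ax": 0, "ay": -0.3, "az": 0, "claw": 1}, {"dx": 0.08, "dy": 2.8, "dz": 0.1, "ax": 0, "ay": -0.2, "az": 0, "claw": 1}, {"dx": 0.08, "dy": 2.0, "dz": 0.1, "ax": 0, "ay": 0, "az": 0, "claw": 1}, {"dx": 0, "dy": 0, "dz": 0, "ax": 0, "ay": 0, "az": 0, "claw": 1}, {"dx": 0, "dy": 0, "dz": 0, "ax": 0, "ay": 0, "az": 0, "claw": 1}]}}

```text
t: 6.55
tool_pos: [0.5915, 0.1163, 0.2247]
orientation: [-2.284, -2.152, 0.009]
wrist_force: [0.3, 0.1, -0.8]
gripper_width: 0.0255
```

```bash
python3 look.py 10
```

```text
t 6.55 pos [0.5915 0.1163 0.2247] yang -3.41 z [-0.0065 -0.0013 -1.    ] q [ 0.152 -0.036  1.601 -0.     1.583  0.211] F [ 0.34  0.1  -0.79] M [-0.085  0.068 -0.056] w 0.0255
```

Call:
{"op": "drive_tool", "data": {"rows": [{"dx": 0.1, "dy": 0.65, "dz": 0, "ax": 0.05, "ay": -0.2, "az": 0, "claw": 1}, {"dx": 0.08, "dy": 0.6, "dz": 0, "ax": 0.05, "ay": -0.15, "az": 0, "claw": 1}, {"dx": 0, "dy": 0, "dz": 0, "ax": 0, "ay": 0, "az": 0, "claw": 1}, {"dx": 0, "dy": 0, "dz": 0, "ax": 0, "ay": 0, "az": 0, "claw": 1}, {"dx": 0, "dy": 0, "dz": 0, "ax": 0, "ay": 0, "az": 0, "claw": 1}]}}

```text
t: 6.97
tool_pos: [0.5933, 0.1256, 0.2241]
orientation: [-2.291, -2.15, 0.0]
wrist_force: [-0.7, 0.4, -1.3]
gripper_width: 0.0255
```

```bash
python3 look.py 11
```

```text
t 6.97 pos [0.5933 0.1256 0.2241] yang -3.65 z [-3.e-04 -1.e-04 -1.e+00] q [ 0.167 -0.032  1.598 -0.     1.576  0.23 ] F [-0.66  0.36 -1.33] M [-0.058  0.046  0.07 ] w 0.0255
```

Call:
{"op": "drive_tool", "data": {"rows": [{"dx": 0.02, "dy": 0.5, "dz": 0, "ax": 0, "ay": 0, "az": 0, "claw": 1}, {"dx": 0, "dy": 0, "dz": 0, "ax": 0, "ay": 0, "az": 0, "claw": 1}, {"dx": 0, "dy": 0, "dz": 0, "ax": 0, "ay": 0, "az": 0, "claw": 1}, {"dx": 0, "dy": 0, "dz": 0, "ax": 0, "ay": 0, "az": 0, "claw": 1}]}}

```text
t: 7.3
tool_pos: [0.5936, 0.1303, 0.2242]
orientation: [-2.292, -2.149, 0.001]
wrist_force: [-0.3, -1.1, -1.2]
gripper_width: 0.0257
```

```bash
python3 look.py 12 scene wrist; python3 - <<'E'
import cv2
a=cv2.imread("pics/scene12.png"); b=cv2.resize(a[130:250,350:460],None,fx=5,fy=5,interpolation=cv2.INTER_CUBIC); cv2.imwrite("pics/cs12.png",b)
E
```

```text
t 7.4 pos [0.5936 0.1302 0.2241] yang -3.7 z [-3.e-04 -2.e-04 -1.e+00] q [ 0.174 -0.029  1.595 -0.     1.576  0.239] F [-0.31 -0.49 -0.9 ] M [-0.067  0.061  0.027] w 0.0258
```

View pics/cs12.png

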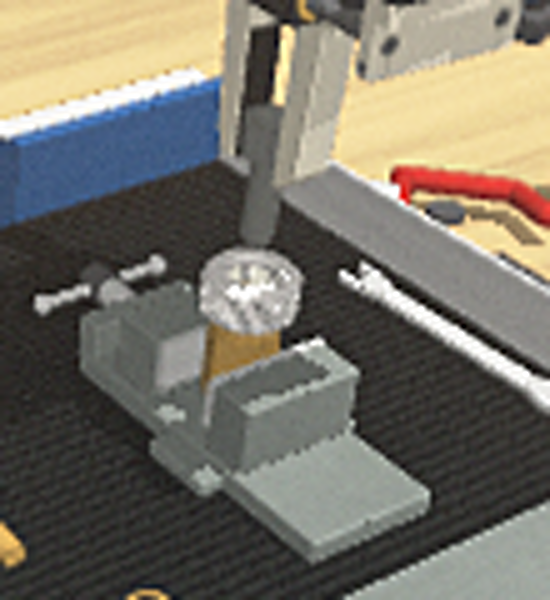

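View pics/wrist12.png

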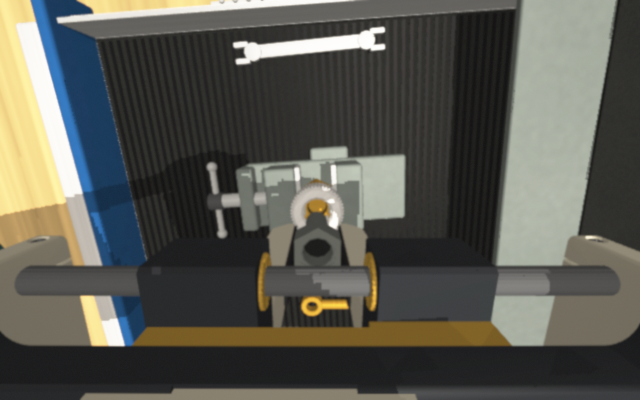

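```bash
python3 - <<'E'
from h import *
d=pickle.load(open("d12.pkl","rb")); w=d["scene"]
im=w["image"][150:215,380:420]
a=cv2.resize(im,None,fx=9,fy=9,interpolation=cv2.INTER_CUBIC)
def mk(p,c):
    u,v=proj(w,p); cv2.circle(a,(int((u-380+.5)*9),int((v-150+.5)*9)),2,c,-1); return u,v
x,y=.5936,.1302
for z in np.arange(.18,.23,.005): mk((x,y,z),(0,0,255))
for th in np.arange(0,6.28,.15):
    mk((.5936+.022*np.cos(th),.1302+.022*np.sin(th),.163),(0,255,0))
    mk((.5936+.0115*np.cos(th),.1302+.0115*np.sin(th),.163),(255,0,0))
    mk((.5936+.0063*np.cos(th),.1302+.0063*np.sin(th),.1794),(0,0,255))
cv2.imwrite("pics/ax12.png",a)
b=cv2.resize(im,None,fx=9,fy=9,interpolation=cv2.INTER_CUBIC); cv2.imwrite("pics/ax12b.png",np.hstack([a,b]))
E
```

```text
(no output)
```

View pics/ax12b.png

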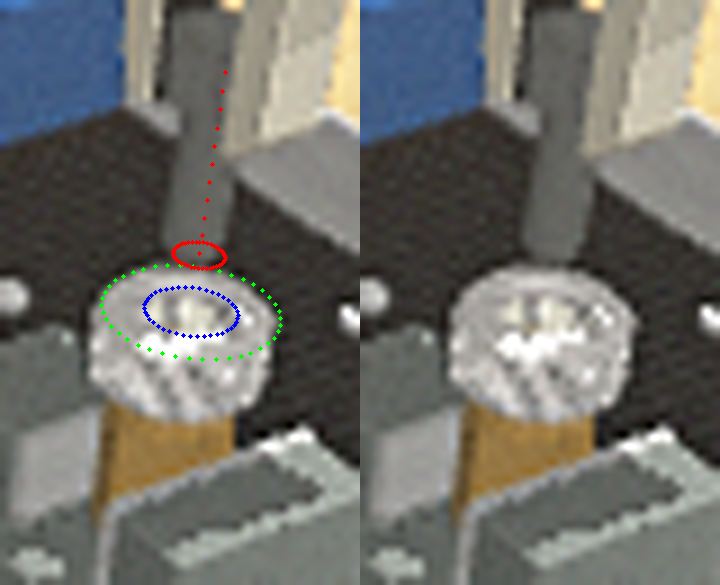

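```bash
python3 - <<'E'
from h import *
d=pickle.load(open("d12.pkl","rb")); w=d["scene"]
print("cam c", -cv2.Rodrigues(np.array(w["rvec"]))[0].T@np.array(w["tvec"]))
im=w["image"][120:200,370:450]
a=cv2.resize(im,None,fx=9,fy=7.5,interpolation=cv2.INTER_NEAREST); a=cv2.resize(w["image"][130:200,375:435],None,fx=8,fy=8,interpolation=cv2.INTER_CUBIC)
a=cv2.convertScaleAbs(a,alpha=1.7,beta=20)
cv2.imwrite("pics/b12.png",a)
C=cloud(w)
for v in range(140,182,3): print(v,[ (np.round(C[v,u]*1000).astype(int).tolist()) for u in range(396,412,2)])
E
```

```text
cam c [ 1.09309353 -0.36943405  0.59341678]
140 [[569, 123, 263], [579, 119, 268], [580, 124, 267], [580, 129, 266], [580, 135, 265], [176, 542, 3], [606, 120, 279], [612, 119, 281]]
143 [[572, 121, 257], [577, 122, 259], [579, 126, 259], [581, 130, 259], [581, 136, 257], [198, 523, 4], [608, 120, 272], [614, 119, 275]]
146 [[572, 122, 250], [579, 121, 253], [579, 127, 252], [582, 130, 252], [582, 135, 251], [215, 508, 3], [610, 119, 267], [615, 120, 269]]
149 [[574, 121, 244], [578, 123, 246], [579, 128, 245], [580, 133, 244], [580, 139, 242], [232, 493, 2], [610, 120, 260], [616, 119, 263]]
152 [[575, 121, 237], [579, 123, 239], [583, 125, 240], [584, 129, 239], [587, 132, 240], [589, 136, 240], [611, 120, 254], [619, 117, 258]]
155 [[576, 121, 231], [586, 118, 236], [594, 116, 240], [597, 119, 240], [588, 133, 233], [608, 119, 246], [614, 118, 249], [619, 119, 251]]
158 [[578, 120, 224], [589, 116, 231], [595, 116, 234], [599, 117, 235], [601, 121, 235], [609, 119, 239], [614, 120, 241], [621, 118, 245]]
161 [[391, 300, 80], [591, 115, 225], [597, 115, 227], [600, 118, 228], [603,
[... 185 characters left out ...]
[620, 122, 229]]
167 [[416, 279, 78], [418, 286, 77], [593, 121, 210], [599, 121, 212], [601, 126, 212], [599, 133, 209], [445, 298, 86], [452, 298, 90]]
170 [[428, 270, 76], [431, 274, 77], [595, 120, 203], [598, 123, 204], [599, 128, 203], [442, 294, 76], [445, 299, 76], [454, 298, 81]]
173 [[438, 261, 74], [589, 121, 192], [596, 121, 196], [599, 124, 196], [600, 129, 195], [454, 284, 76], [458, 288, 76], [460, 294, 76]]
176 [[452, 249, 75], [591, 121, 186], [597, 121, 189], [598, 126, 188], [598, 132, 186], [467, 272, 76], [470, 277, 76], [473, 281, 76]]
179 [[465, 238, 76], [575, 138, 164], [469, 250, 74], [473, 253, 75], [479, 254, 78], [1093, -369, 593], [483, 266, 76], [486, 270, 76]]
```

View pics/b12.png

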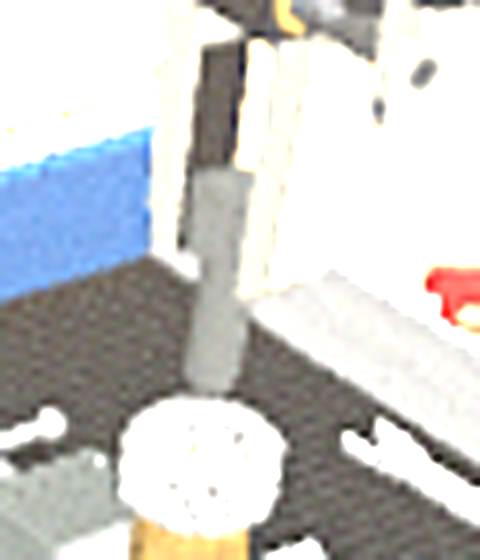

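Call:
{"op": "drive_tool", "data": {"rows": [{"dx": 0, "dy": 0, "dz": -0.5, "ax": 0, "ay": 0, "az": 0, "claw": 1}, {"dx": 0, "dy": 0, "dz": -0.5, "ax": 0, "ay": 0, "az": 0, "claw": 1}, {"dx": 0, "dy": 0, "dz": -0.4, "ax": 0, "ay": 0, "az": 0, "claw": 1}, {"dx": 0, "dy": 0, "dz": 0, "ax": 0, "ay": 0, "az": 0, "claw": 1}, {"dx": 0, "dy": 0, "dz": 0, "ax": 0, "ay": 0, "az": 0, "claw": 1}]}}

```text
t: 7.82
tool_pos: [0.5934, 0.1301, 0.2081]
orientation: [-2.292, -2.148, 0.001]
wrist_force: [-0.9, -0.2, -0.4]
gripper_width: 0.0258
```

```bash
python3 look.py 13 wrist scene; python3 - <<'E'
import cv2,numpy as np
a=cv2.imread("pics/scene13.png"); b=cv2.resize(a[150:215,380:420],None,fx=9,fy=9,interpolation=cv2.INTER_CUBIC)
c=cv2.imread("pics/wrist13.png"); c=cv2.resize(c[150:270,260:380],(360*2-120,585),interpolation=cv2.INTER_CUBIC); cv2.imwrite("pics/c13.png",np.hstack([b,c])[:,:800])
E
```

```text
t 7.92 pos [0.5935 0.1301 0.2083] yang -3.7 z [-7.e-04 -3.e-04 -1.e+00] q [ 0.174 -0.024  1.616 -0.     1.55   0.239] F [ 0.15 -0.13 -0.94] M [-0.114  0.083  0.018] w 0.0255
```

View pics/c13.png

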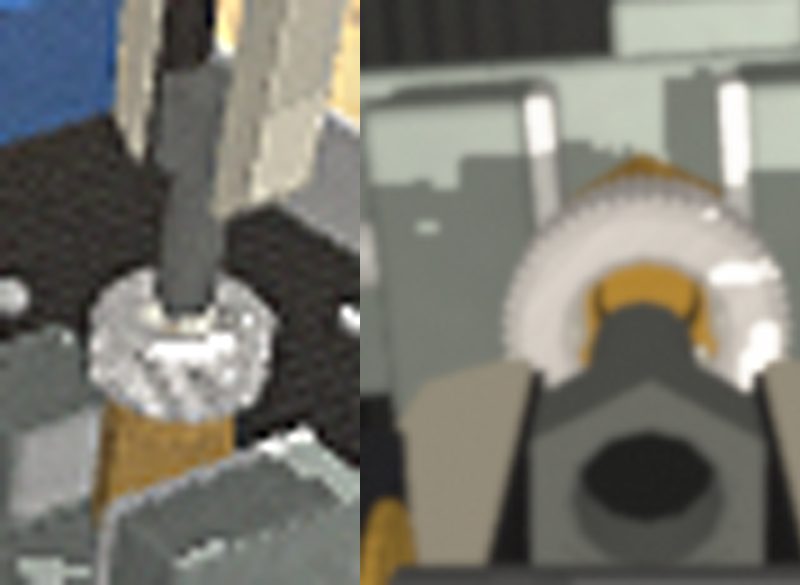

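The spigot tip sits over the nut's hole, centred in both views (scene crop at about (187,308), wrist crop x 645 against the hole's 648). I'll lower gently and watch the force.

Call:
{"op": "drive_tool", "data": {"rows": [{"dx": 0, "dy": 0, "dz": -0.3, "ax": 0, "ay": 0, "az": 0, "claw": 1}, {"dx": 0, "dy": 0, "dz": -0.3, "ax": 0, "ay": 0, "az": 0, "claw": 1}, {"dx": 0, "dy": 0, "dz": -0.3, "ax": 0, "ay": 0, "az": 0, "claw": 1}]}}

```text
t: 8.17
tool_pos: [0.5938, 0.1302, 0.1997]
orientation: [2.292, 2.148, 0.001]
wrist_force: [-1.2, -0.3, -0.9]
gripper_width: 0.0254
```

```bash
python3 look.py 14
```

```text
t 8.17 pos [0.5938 0.1302 0.1997] yang -3.7 z [ 8.e-04 -1.e-04 -1.e+00] q [ 0.174 -0.022  1.627 -0.     1.535  0.239] F [-1.23 -0.35 -0.89] M [-0.059  0.108  0.025] w 0.0254
```

Call:
{"op": "drive_tool", "data": {"rows": [{"dx": 0, "dy": 0, "dz": -0.3, "ax": 0, "ay": 0, "az": 0, "claw": 1}, {"dx": 0, "dy": 0, "dz": -0.3, "ax": 0, "ay": 0, "az": 0, "claw": 1}]}}

```text
t: 8.33
tool_pos: [0.5938, 0.1302, 0.193]
orientation: [2.292, 2.148, 0.001]
wrist_force: [0.7, -0.8, -1.4]
gripper_width: 0.0258
```

```bash
python3 look.py 15
```

```text
t 8.33 pos [0.5938 0.1302 0.193 ] yang -3.7 z [ 8.e-04 -1.e-04 -1.e+00] q [ 0.174 -0.019  1.636 -0.     1.524  0.239] F [ 0.65 -0.82 -1.45] M [-0.076  0.072 -0.013] w 0.0258
```

Call:
{"op": "drive_tool", "data": {"rows": [{"dx": 0, "dy": 0, "dz": -0.3, "ax": 0, "ay": 0, "az": 0, "claw": 1}]}}

```text
t: 8.42
tool_pos: [0.5938, 0.1302, 0.1896]
orientation: [2.292, 2.148, 0.001]
wrist_force: [0.9, -0.1, -0.7]
gripper_width: 0.0258
```

```bash
python3 look.py 16
```

```text
t 8.42 pos [0.5938 0.1302 0.1896] yang -3.7 z [ 7.e-04 -1.e-04 -1.e+00] q [ 0.174 -0.018  1.64  -0.     1.518  0.239] F [ 0.87 -0.12 -0.72] M [-0.064  0.057  0.017] w 0.0258
```

Call:
{"op": "drive_tool", "data": {"rows": [{"dx": 0, "dy": 0, "dz": -0.3, "ax": 0, "ay": 0, "az": 0, "claw": 1}]}}

```text
t: 8.5
tool_pos: [0.5937, 0.1301, 0.1862]
orientation: [2.292, 2.148, 0.001]
wrist_force: [1.2, 0.3, -0.5]
gripper_width: 0.0257
```

Call:
{"op": "drive_tool", "data": {"rows": [{"dx": 0, "dy": 0, "dz": -0.3, "ax": 0, "ay": 0, "az": 0, "claw": 1}]}}

```text
t: 8.58
tool_pos: [0.5937, 0.1302, 0.1828]
orientation: [2.292, 2.148, 0.001]
wrist_force: [-0.4, -0.9, -0.1]
gripper_width: 0.0258
```

Call:
{"op": "drive_tool", "data": {"rows": [{"dx": 0, "dy": 0, "dz": -0.2, "ax": 0, "ay": 0, "az": 0, "claw": 1}]}}

```text
t: 8.67
tool_pos: [0.5938, 0.1302, 0.1805]
orientation: [2.292, 2.148, 0.001]
wrist_force: [0.8, 1.3, 3.1]
gripper_width: 0.0255
```

```bash
python3 look.py 17
```

```text
t 8.67 pos [0.5938 0.1302 0.1805] yang -3.7 z [ 7.e-04 -0.e+00 -1.e+00] q [ 0.174 -0.014  1.651 -0.     1.504  0.239] F [0.76 1.32 3.11] M [-0.015  0.012  0.012] w 0.0255
```

Call:
{"op": "drive_tool", "data": {"rows": [{"dx": 0, "dy": 0, "dz": -0.15, "ax": 0, "ay": 0, "az": 0, "claw": 1}]}}

```text
t: 8.75
tool_pos: [0.5939, 0.1302, 0.1789]
orientation: [2.292, 2.148, 0.001]
wrist_force: [0.2, 0.6, 1.9]
gripper_width: 0.0258
```

Call:
{"op": "drive_tool", "data": {"rows": [{"dx": 0, "dy": 0, "dz": -0.1, "ax": 0, "ay": 0, "az": 0, "claw": 1}]}}

```text
t: 8.83
tool_pos: [0.5939, 0.1303, 0.1778]
orientation: [2.291, 2.148, 0.001]
wrist_force: [0.1, -0.2, 1.3]
gripper_width: 0.0259
```

Call:
{"op": "drive_tool", "data": {"rows": [{"dx": 0, "dy": 0, "dz": -0.1, "ax": 0, "ay": 0, "az": 0, "claw": 1}]}}

```text
t: 8.92
tool_pos: [0.594, 0.1303, 0.1769]
orientation: [2.291, 2.148, 0.002]
wrist_force: [0.2, -0.7, 1.2]
gripper_width: 0.0258
```

Call:
{"op": "drive_tool", "data": {"rows": [{"dx": 0, "dy": 0, "dz": -0.1, "ax": 0, "ay": 0, "az": 0, "claw": 1}]}}

```text
t: 9.0
tool_pos: [0.594, 0.1303, 0.1761]
orientation: [2.291, 2.148, 0.002]
wrist_force: [-2.2, -0.6, 11.8]
gripper_width: 0.0259
```

Call:
{"op": "drive_tool", "data": {"rows": [{"dx": 0, "dy": 0, "dz": -0.08, "ax": 0, "ay": 0, "az": 0, "claw": 1}]}}

```text
t: 9.08
tool_pos: [0.5941, 0.1303, 0.1761]
orientation: [2.291, 2.148, 0.003]
wrist_force: [-4.8, -0.2, 11.6]
gripper_width: 0.0255
```

Call:
{"op": "drive_tool", "data": {"rows": [{"dx": 0, "dy": 0, "dz": -0.08, "ax": 0, "ay": 0, "az": 0, "claw": 1}]}}

```text
t: 9.17
tool_pos: [0.5941, 0.1303, 0.1761]
orientation: [2.291, 2.148, 0.004]
wrist_force: [-4.1, 0.1, 7.8]
gripper_width: 0.0256
```

Call:
{"op": "drive_tool", "data": {"rows": [{"dx": -0.05, "dy": 0, "dz": -0.12, "ax": 0, "ay": 0, "az": 0, "claw": 1}]}}

```text
t: 9.25
tool_pos: [0.5939, 0.1304, 0.1761]
orientation: [2.29, 2.147, 0.005]
wrist_force: [0.1, -0.4, 10.7]
gripper_width: 0.0256
```

Call:
{"op": "drive_tool", "data": {"rows": [{"dx": -0.02, "dy": 0, "dz": -0.12, "ax": 0, "ay": 0, "az": 0, "claw": 1}]}}

```text
t: 9.33
tool_pos: [0.5939, 0.1304, 0.1761]
orientation: [2.29, 2.146, 0.007]
wrist_force: [-2.0, -0.9, 9.0]
gripper_width: 0.0256
```

```bash
python3 look.py 18 wrist scene; python3 - <<'E'
import cv2,numpy as np
a=cv2.imread("pics/scene18.png"); b=cv2.resize(a[150:215,380:420],None,fx=9,fy=9,interpolation=cv2.INTER_CUBIC)
c=cv2.imread("pics/wrist18.png"); c=cv2.resize(c[150:270,260:380],(440,585),interpolation=cv2.INTER_CUBIC); cv2.imwrite("pics/c18.png",np.hstack([b,c])[:,:800])
E
```

```text
t 9.43 pos [0.5939 0.1304 0.1761] yang -3.7 z [ 5.4e-03  8.0e-04 -1.0e+00] q [ 0.174 -0.015  1.659 -0.     1.492  0.239] F [-3.39 -0.79  9.79] M [-0.223  0.623 -0.021] w 0.0257
```

View pics/c18.png

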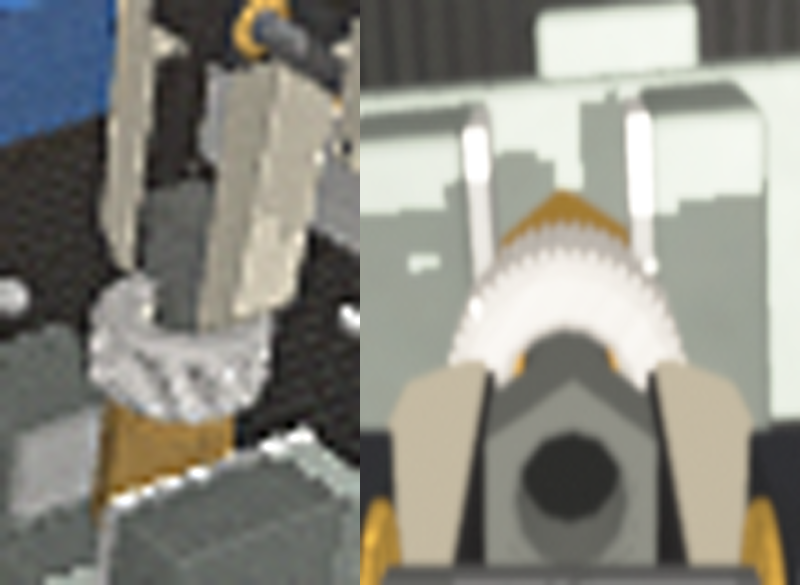

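Height (tip at about 0.131) and the force rise both say the spigot is on the stop: O-ring touch at TCP z 0.1805, firm at 0.1761, about 10 N. I'll release and open around the nut.

Call:
{"op": "drive_tool", "data": {"rows": [{"dx": 0, "dy": 0, "dz": 0, "ax": 0, "ay": 0, "az": 0, "claw": -0.3}, {"dx": 0, "dy": 0, "dz": 0, "ax": 0, "ay": 0, "az": 0, "claw": -0.3}, {"dx": 0, "dy": 0, "dz": 0, "ax": 0, "ay": 0, "az": 0, "claw": -0.3}, {"dx": 0, "dy": 0, "dz": 0, "ax": 0, "ay": 0.3, "az": 0, "claw": -0.3}, {"dx": 0, "dy": 0, "dz": 0, "ax": 0, "ay": 0, "az": 0, "claw": -0.3}]}}

```text
t: 9.85
tool_pos: [0.5938, 0.1303, 0.1762]
orientation: [-2.292, -2.148, -0.001]
wrist_force: [-0.6, 0.5, -0.2]
gripper_width: 0.0544
```

```bash
python3 look.py 19 wrist
```

```text
t 9.9 pos [0.5938 0.1303 0.1762] yang -3.7 z [ 1.e-04  7.e-04 -1.e+00] q [ 1.740e-01 -1.200e-02  1.656e+00  1.000e-03  1.497e+00  2.380e-01] F [0.11 0.08 0.06] M [-0.067  0.081  0.001] w 0.0578
```

View pics/wrist19.png

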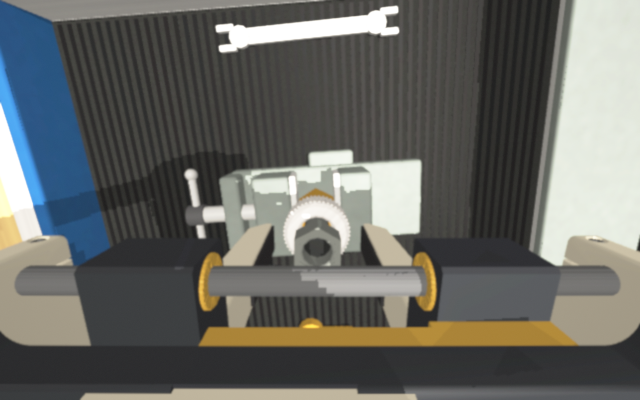

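```bash
python3 - <<'E'
from h import *
d=pickle.load(open("d19.pkl","rb")); w=d["wrist"]; C=cloud(w)
m=(C[...,2]>.175)&(C[...,2]<.21)&(np.hypot(C[...,0]-.594,C[...,1]-.130)<.019)
p=C[m]; print(len(p),np.histogram(p[:,2],bins=np.arange(.175,.21,.002)))
q=p[p[:,2]>.186]; print(np.median(q,0),q.min(0),q.max(0))
m=(C[...,2]>.155)&(C[...,2]<.17)&(np.hypot(C[...,0]-.594,C[...,1]-.130)<.025)
p=C[m];print("nut z",len(p),np.median(p[:,2]))
E
```

```text
1890 (array([ 32, 370, 148,  99,  89, 112, 101, 390, 547,   2,   0,   0,   0,
         0,   0,   0,   0]), array([0.175, 0.177, 0.179, 0.181, 0.183, 0.185, 0.187, 0.189, 0.191,
       0.193, 0.195, 0.197, 0.199, 0.201, 0.203, 0.205, 0.207, 0.209]))
[0.59440031 0.13520837 0.19099872] [0.58049945 0.12140541 0.18602522] [0.60745054 0.14554529 0.19315783]
nut z 1585 0.16284973110202658
```

Call:
{"op": "drive_tool", "data": {"rows": [{"dx": 0, "dy": 0, "dz": 0, "ax": 0, "ay": 0, "az": 7, "claw": -0.3}, {"dx": 0, "dy": 0, "dz": 0, "ax": 0, "ay": 0, "az": 7, "claw": -0.3}, {"dx": 0, "dy": 0, "dz": 0, "ax": 0, "ay": 0, "az": 7, "claw": -0.3}, {"dx": 0, "dy": 0, "dz": 0, "ax": 0, "ay": 0, "az": 7, "claw": -0.3}, {"dx": 0, "dy": 0, "dz": 0, "ax": 0, "ay": 0, "az": 7, "claw": -0.3}, {"dx": 0, "dy": 0, "dz": 0, "ax": 0, "ay": 0, "az": 7, "claw": -0.3}]}}

```text
t: 10.4
tool_pos: [0.5937, 0.1303, 0.175]
orientation: [-1.348, -2.836, 0.001]
wrist_force: [-0.7, 1.0, 0.2]
gripper_width: 0.0606
```

```bash
python3 look.py 20
```

```text
t 10.4 pos [0.5937 0.1303 0.175 ] yang 39.15 z [-1.9e-03 -1.0e-04 -1.0e+00] q [ 0.174 -0.01   1.656  0.     1.497 -0.509] F [-0.71  0.99  0.21] M [-0.031 -0.051  0.018] w 0.0606
```

Measured head top 0.191 against nut top 0.163 gives 28 mm, exactly the fully-home value. I'll keep winding back to get turning range.

Call:
{"op": "drive_tool", "data": {"rows": [{"dx": 0, "dy": 0, "dz": 0, "ax": 0, "ay": 0, "az": 7, "claw": -0.3}, {"dx": 0, "dy": 0, "dz": 0, "ax": 0, "ay": 0, "az": 7, "claw": -0.3}, {"dx": 0, "dy": 0, "dz": 0, "ax": 0, "ay": 0, "az": 7, "claw": -0.3}, {"dx": 0, "dy": 0, "dz": 0, "ax": 0, "ay": 0, "az": 7, "claw": -0.3}, {"dx": 0, "dy": 0, "dz": 0, "ax": 0, "ay": 0, "az": 7, "claw": -0.3}, {"dx": 0, "dy": 0, "dz": 0, "ax": 0, "ay": 0, "az": 7, "claw": -0.3}, {"dx": 0, "dy": 0, "dz": 0, "ax": 0, "ay": 0, "az": 7, "claw": -0.3}, {"dx": 0, "dy": 0, "dz": 0, "ax": 0, "ay": 0, "az": 7, "claw": -0.3}, {"dx": 0, "dy": 0, "dz": 0, "ax": 0, "ay": 0, "az": 7, "claw": -0.3}, {"dx": 0, "dy": 0, "dz": 0, "ax": 0, "ay": 0, "az": 0, "claw": -0.3}, {"dx": 0, "dy": 0, "dz": 0, "ax": 0, "ay": 0, "az": 0, "claw": -0.3}]}}

```text
t: 11.32
tool_pos: [0.5934, 0.1302, 0.173]
orientation: [0.377, -3.116, 0.005]
wrist_force: [-0.4, -0.0, 0.3]
gripper_width: 0.0607
```

```bash
python3 look.py 21
```

```text
t 11.32 pos [0.5934 0.1302 0.173 ] yang 103.78 z [-0.003  -0.0034 -1.    ] q [ 0.175 -0.009  1.658 -0.003  1.496 -1.636] F [-0.44 -0.04  0.29] M [ 0.087 -0.02   0.007] w 0.0607
```

Call:
{"op": "drive_tool", "data": {"rows": [{"dx": 0.03, "dy": 0, "dz": -0.7, "ax": 0.19, "ay": -0.17, "az": 0, "claw": -0.3}, {"dx": 0, "dy": 0, "dz": -0.7, "ax": 0, "ay": 0, "az": 0, "claw": -0.3}, {"dx": 0, "dy": 0, "dz": -0.7, "ax": 0, "ay": 0, "az": 0, "claw": -0.3}, {"dx": 0, "dy": 0, "dz": -0.3, "ax": 0, "ay": 0, "az": 0, "claw": -0.3}, {"dx": 0, "dy": 0, "dz": 0, "ax": 0, "ay": 0, "az": 0, "claw": -0.3}, {"dx": 0, "dy": 0, "dz": 0, "ax": 0, "ay": 0, "az": 0, "claw": -0.3}]}}

```text
t: 11.82
tool_pos: [0.5933, 0.1301, 0.1451]
orientation: [0.356, -3.12, -0.0]
wrist_force: [0.2, 0.4, 0.2]
gripper_width: 0.0604
```

```bash
python3 look.py 22 wrist
```

```text
t 11.87 pos [0.5933 0.1301 0.1451] yang 103.04 z [-1.5e-03  1.0e-04 -1.0e+00] q [ 0.174  0.004  1.691  0.     1.448 -1.625] F [-1.12  0.18 -0.18] M [ 0.017 -0.019 -0.022] w 0.06
```

View pics/wrist22.png

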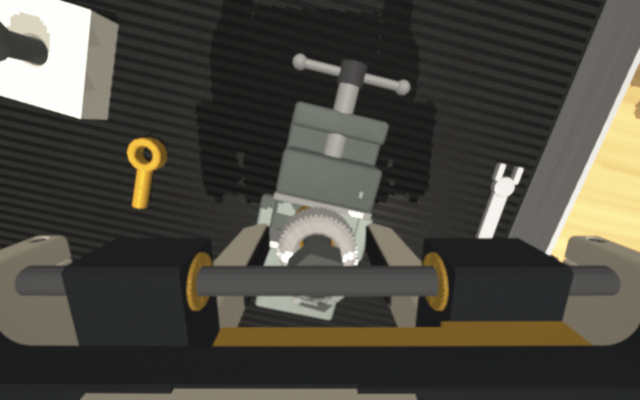

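The nut at (318,235) is centred between the fingers, with clearance on both sides. I'll go down 3 mm more and close.

Call:
{"op": "drive_tool", "data": {"rows": [{"dx": 0.04, "dy": 0.02, "dz": -0.3, "ax": 0, "ay": -0.08, "az": 0, "claw": -0.3}, {"dx": 0, "dy": 0, "dz": 0, "ax": 0, "ay": 0, "az": 0, "claw": -0.3}, {"dx": 0, "dy": 0, "dz": 0, "ax": 0, "ay": 0, "az": 0, "claw": 1}, {"dx": 0, "dy": 0, "dz": 0, "ax": 0, "ay": 0, "az": 0, "claw": 1}, {"dx": 0, "dy": 0, "dz": 0, "ax": 0, "ay": 0, "az": 0, "claw": 1}, {"dx": 0, "dy": 0, "dz": 0, "ax": 0, "ay": 0, "az": 0, "claw": 1}, {"dx": 0, "dy": 0, "dz": 0, "ax": 0, "ay": 0, "az": 0, "claw": 1}]}}

```text
t: 12.45
tool_pos: [0.5941, 0.1301, 0.1428]
orientation: [-0.355, 3.12, -0.0]
wrist_force: [0.3, 0.5, -0.7]
gripper_width: 0.0438
```

```bash
python3 look.py 23
```

```text
t 12.45 pos [0.5941 0.1301 0.1428] yang 102.99 z [ 1.5e-03 -1.0e-04 -1.0e+00] q [ 0.174  0.005  1.694 -0.     1.441 -1.624] F [ 0.32  0.52 -0.73] M [0.207 0.042 0.002] w 0.0438
```

```bash
cat > tq.py <<'E'
from h import *
from workcell import arm
s=arm.sense(); m=R.from_rotvec(s["orientation"]).as_matrix()
l="t %.2f yang %.2f q6 %.4f qd6 %.3f Mz %.3f eff6 %.3f pos %s z %s F %s w %.4f"%(s["t"],np.degrees(np.arctan2(m[1,1],m[0,1])),s["qpos"][5],s["qd"][5],s["moment"][2],s["joint_efforts"][5],np.round(s["tool_pos"],4),m[:2,2].round(4),np.round(s["wrist_force"],1),s["gripper_width"])
print(l); open("tq.log","a").write(l+"\n")
E
python3 tq.py
```

```text
t 12.45 yang 102.99 q6 -1.6237 qd6 0.001 Mz 0.002 eff6 0.040 pos [0.5941 0.1301 0.1428] z [ 0.0015 -0.0001] F [ 0.3  0.5 -0.7] w 0.0438
```

Call:
{"op": "drive_tool", "data": {"rows": [{"dx": 0, "dy": 0, "dz": 0, "ax": 0, "ay": 0, "az": -2.4, "claw": 1}, {"dx": 0, "dy": 0, "dz": 0, "ax": 0, "ay": 0, "az": -2.4, "claw": 1}, {"dx": 0, "dy": 0, "dz": 0, "ax": 0, "ay": 0, "az": -2.4, "claw": 1}]}}

```text
t: 12.7
tool_pos: [0.5941, 0.13, 0.1427]
orientation: [-0.155, 3.136, -0.001]
wrist_force: [0.9, -1.8, -0.8]
gripper_width: 0.0438
```

```bash
python3 tq.py
```

```text
t 12.70 yang 95.66 q6 -1.4956 qd6 0.521 Mz 0.267 eff6 -1.166 pos [0.5941 0.13   0.1427] z [ 0.0015 -0.0004] F [ 0.9 -1.8 -0.8] w 0.0438
```

Call:
{"op": "drive_tool", "data": {"rows": [{"dx": 0, "dy": 0, "dz": 0, "ax": 0, "ay": 0, "az": -2.4, "claw": 1}, {"dx": 0, "dy": 0, "dz": 0, "ax": 0, "ay": 0, "az": -2.4, "claw": 1}, {"dx": 0, "dy": 0, "dz": 0, "ax": 0, "ay": 0, "az": -2.4, "claw": 1}]}}

```text
t: 12.95
tool_pos: [0.5942, 0.1299, 0.1428]
orientation: [0.051, 3.14, -0.001]
wrist_force: [0.5, -1.5, -0.2]
gripper_width: 0.0444
```

```bash
python3 tq.py
```

```text
t 12.95 yang 88.13 q6 -1.3641 qd6 0.522 Mz 0.313 eff6 -1.088 pos [0.5942 0.1299 0.1428] z [ 0.0015 -0.0008] F [ 0.5 -1.5 -0.2] w 0.0444
```

Call:
{"op": "drive_tool", "data": {"rows": [{"dx": 0, "dy": 0, "dz": 0, "ax": 0, "ay": 0, "az": -2.4, "claw": 1}, {"dx": 0, "dy": 0, "dz": 0, "ax": 0, "ay": 0, "az": -2.4, "claw": 1}, {"dx": 0, "dy": 0, "dz": 0, "ax": 0, "ay": 0, "az": -2.4, "claw": 1}]}}

```text
t: 13.2
tool_pos: [0.5942, 0.1298, 0.1428]
orientation: [0.257, 3.13, -0.002]
wrist_force: [1.9, -1.3, -0.5]
gripper_width: 0.0436
```

```bash
python3 tq.py
```

```text
t 13.20 yang 80.59 q6 -1.2326 qd6 0.523 Mz 0.300 eff6 -1.086 pos [0.5942 0.1298 0.1428] z [ 0.0013 -0.0012] F [ 1.9 -1.3 -0.5] w 0.0436
```

Call:
{"op": "drive_tool", "data": {"rows": [{"dx": 0, "dy": 0, "dz": 0, "ax": 0, "ay": 0, "az": -2.4, "claw": 1}, {"dx": 0, "dy": 0, "dz": 0, "ax": 0, "ay": 0, "az": -2.4, "claw": 1}, {"dx": 0, "dy": 0, "dz": 0, "ax": 0, "ay": 0, "az": -2.4, "claw": 1}]}}

```text
t: 13.45
tool_pos: [0.5942, 0.1297, 0.1428]
orientation: [0.462, 3.106, -0.002]
wrist_force: [-0.7, -1.3, 0.0]
gripper_width: 0.0438
```

```bash
python3 tq.py
```

```text
t 13.45 yang 73.06 q6 -1.1011 qd6 0.521 Mz 0.262 eff6 -1.086 pos [0.5942 0.1297 0.1428] z [ 0.0012 -0.0016] F [-0.7 -1.3  0. ] w 0.0438
```

Call:
{"op": "drive_tool", "data": {"rows": [{"dx": 0, "dy": 0, "dz": 0, "ax": 0, "ay": 0, "az": -2.4, "claw": 1}, {"dx": 0, "dy": 0, "dz": 0, "ax": 0, "ay": 0, "az": -2.4, "claw": 1}, {"dx": 0, "dy": 0, "dz": 0, "ax": 0, "ay": 0, "az": -2.4, "claw": 1}]}}

```text
t: 13.7
tool_pos: [0.5941, 0.1296, 0.1427]
orientation: [0.666, 3.069, -0.003]
wrist_force: [-0.3, -1.7, -1.1]
gripper_width: 0.0438
```

```bash
python3 tq.py
```

```text
t 13.70 yang 65.52 q6 -0.9696 qd6 0.519 Mz 0.292 eff6 -1.085 pos [0.5941 0.1296 0.1427] z [ 0.0008 -0.0019] F [-0.3 -1.7 -1.1] w 0.0438
```

Call:
{"op": "drive_tool", "data": {"rows": [{"dx": 0, "dy": 0, "dz": 0, "ax": 0, "ay": 0, "az": -2.4, "claw": 1}, {"dx": 0, "dy": 0, "dz": 0, "ax": 0, "ay": 0, "az": -2.4, "claw": 1}, {"dx": 0, "dy": 0, "dz": 0, "ax": 0, "ay": 0, "az": -2.4, "claw": 1}]}}

```text
t: 13.95
tool_pos: [0.5941, 0.1294, 0.1427]
orientation: [0.866, 3.019, -0.003]
wrist_force: [0.2, -1.4, -1.0]
gripper_width: 0.0439
```

```bash
python3 tq.py
```

```text
t 13.95 yang 57.98 q6 -0.8381 qd6 0.520 Mz 0.311 eff6 -1.085 pos [0.5941 0.1294 0.1427] z [ 0.0005 -0.0021] F [ 0.2 -1.4 -1. ] w 0.0439
```

`eff6` is a clean torque gauge, steady at −1.085 while running free. I'll keep going at the same rate, with small drift corrections.

Call:
{"op": "drive_tool", "data": {"rows": [{"dx": 0, "dy": 0.03, "dz": 0, "ax": 0.05, "ay": 0, "az": -2.4, "claw": 1}, {"dx": 0, "dy": 0.02, "dz": 0, "ax": 0.05, "ay": 0, "az": -2.4, "claw": 1}, {"dx": 0, "dy": 0, "dz": 0, "ax": 0, "ay": 0, "az": -2.4, "claw": 1}]}}

```text
t: 14.2
tool_pos: [0.594, 0.1294, 0.1427]
orientation: [1.063, 2.956, -0.002]
wrist_force: [-0.5, 0.2, -0.5]
gripper_width: 0.044
```

```bash
python3 tq.py
```

```text
t 14.20 yang 50.44 q6 -0.7069 qd6 0.522 Mz 0.299 eff6 -1.090 pos [0.594  0.1294 0.1427] z [ 0.0001 -0.0017] F [-0.5  0.2 -0.5] w 0.0440
```

Call:
{"op": "drive_tool", "data": {"rows": [{"dx": 0, "dy": 0.01, "dz": 0, "ax": 0.02, "ay": 0, "az": -2.4, "claw": 1}, {"dx": 0, "dy": 0.01, "dz": 0, "ax": 0.02, "ay": 0, "az": -2.4, "claw": 1}, {"dx": 0, "dy": 0, "dz": 0, "ax": 0, "ay": 0, "az": -2.4, "claw": 1}]}}

```text
t: 14.45
tool_pos: [0.5939, 0.1293, 0.1427]
orientation: [1.255, 2.88, -0.002]
wrist_force: [-0.4, -0.5, -0.2]
gripper_width: 0.0438
```

```bash
python3 tq.py
```

```text
t 14.45 yang 42.91 q6 -0.5756 qd6 0.523 Mz 0.293 eff6 -1.086 pos [0.5939 0.1293 0.1427] z [-0.0002 -0.0015] F [-0.4 -0.5 -0.2] w 0.0438
```

Call:
{"op": "drive_tool", "data": {"rows": [{"dx": 0, "dy": 0.01, "dz": 0, "ax": 0.02, "ay": 0, "az": -2.4, "claw": 1}, {"dx": 0, "dy": 0.01, "dz": 0, "ax": 0.02, "ay": 0, "az": -2.4, "claw": 1}, {"dx": 0, "dy": 0, "dz": 0, "ax": 0, "ay": 0, "az": -2.4, "claw": 1}]}}

```text
t: 14.7
tool_pos: [0.5938, 0.1292, 0.1427]
orientation: [1.442, 2.791, -0.002]
wrist_force: [-0.6, -0.8, -1.2]
gripper_width: 0.0438
```

```bash
python3 tq.py
```

```text
t 14.70 yang 35.37 q6 -0.4443 qd6 0.522 Mz 0.255 eff6 -1.086 pos [0.5938 0.1292 0.1427] z [-0.0005 -0.0013] F [-0.6 -0.8 -1.2] w 0.0438
```

Call:
{"op": "drive_tool", "data": {"rows": [{"dx": 0, "dy": 0.01, "dz": 0, "ax": 0.02, "ay": 0, "az": -2.4, "claw": 1}, {"dx": 0, "dy": 0.01, "dz": 0, "ax": 0.02, "ay": 0, "az": -2.4, "claw": 1}, {"dx": 0, "dy": 0, "dz": 0, "ax": 0, "ay": 0, "az": -2.4, "claw": 1}]}}

```text
t: 14.95
tool_pos: [0.5938, 0.1292, 0.1427]
orientation: [-1.622, -2.69, 0.002]
wrist_force: [0.3, -0.5, -1.1]
gripper_width: 0.0439
```

```bash
python3 tq.py
```

```text
t 14.95 yang 27.83 q6 -0.3130 qd6 0.523 Mz 0.308 eff6 -1.086 pos [0.5938 0.1292 0.1427] z [-0.0008 -0.001 ] F [ 0.3 -0.5 -1.1] w 0.0439
```

Call:
{"op": "drive_tool", "data": {"rows": [{"dx": 0, "dy": 0.01, "dz": 0, "ax": 0.02, "ay": 0, "az": -2.4, "claw": 1}, {"dx": 0, "dy": 0.01, "dz": 0, "ax": 0.02, "ay": 0, "az": -2.4, "claw": 1}, {"dx": 0, "dy": 0, "dz": 0, "ax": 0, "ay": 0, "az": -2.4, "claw": 1}]}}

```text
t: 15.2
tool_pos: [0.5937, 0.1291, 0.1428]
orientation: [-1.795, -2.578, 0.002]
wrist_force: [0.0, -0.5, -1.7]
gripper_width: 0.044
```

```bash
python3 tq.py
```

```text
t 15.20 yang 20.30 q6 -0.1817 qd6 0.523 Mz 0.342 eff6 -1.086 pos [0.5937 0.1291 0.1428] z [-0.001  -0.0008] F [ 0.  -0.5 -1.7] w 0.0440
```

Call:
{"op": "drive_tool", "data": {"rows": [{"dx": 0, "dy": 0.01, "dz": 0, "ax": 0.02, "ay": 0, "az": -2.4, "claw": 1}, {"dx": 0, "dy": 0.01, "dz": 0, "ax": 0.02, "ay": 0, "az": -2.4, "claw": 1}, {"dx": 0, "dy": 0, "dz": 0, "ax": 0, "ay": 0, "az": -2.4, "claw": 1}]}}

```text
t: 15.45
tool_pos: [0.5935, 0.1291, 0.1427]
orientation: [-1.96, -2.454, 0.002]
wrist_force: [-0.0, -0.7, -1.0]
gripper_width: 0.044
```

```bash
python3 tq.py
```

```text
t 15.45 yang 12.77 q6 -0.0504 qd6 0.521 Mz 0.246 eff6 -1.080 pos [0.5935 0.1291 0.1427] z [-0.0012 -0.0005] F [-0.  -0.7 -1. ] w 0.0440
```

Call:
{"op": "drive_tool", "data": {"rows": [{"dx": 0, "dy": 0.01, "dz": 0, "ax": 0.02, "ay": 0, "az": -2.4, "claw": 1}, {"dx": 0, "dy": 0.01, "dz": 0, "ax": 0.02, "ay": 0, "az": -2.4, "claw": 1}, {"dx": 0, "dy": 0, "dz": 0, "ax": 0, "ay": 0, "az": -2.4, "claw": 1}]}}

```text
t: 15.7
tool_pos: [0.5934, 0.1291, 0.1428]
orientation: [-2.117, -2.32, 0.002]
wrist_force: [-0.8, -0.5, -0.2]
gripper_width: 0.0441
```

```bash
python3 tq.py
```

```text
t 15.70 yang 5.24 q6 0.0807 qd6 0.523 Mz 0.338 eff6 -1.058 pos [0.5934 0.1291 0.1428] z [-0.0014 -0.0003] F [-0.8 -0.5 -0.2] w 0.0441
```

Call:
{"op": "drive_tool", "data": {"rows": [{"dx": 0, "dy": 0.01, "dz": 0, "ax": 0.02, "ay": 0, "az": -2.4, "claw": 1}, {"dx": 0, "dy": 0.01, "dz": 0, "ax": 0.02, "ay": 0, "az": -2.4, "claw": 1}, {"dx": 0, "dy": 0, "dz": 0, "ax": 0, "ay": 0, "az": -2.4, "claw": 1}]}}

```text
t: 15.95
tool_pos: [0.5933, 0.129, 0.1427]
orientation: [-2.265, -2.176, 0.002]
wrist_force: [-0.3, -0.8, -1.0]
gripper_width: 0.0439
```

```bash
python3 tq.py
```

```text
t 15.95 yang -2.29 q6 0.2119 qd6 0.520 Mz 0.393 eff6 -1.034 pos [0.5933 0.129  0.1427] z [-0.0016 -0.    ] F [-0.3 -0.8 -1. ] w 0.0439
```

The torque started rising near q6 ≈ −0.08: `eff6` is climbing and Mz is up to 0.39. I'll continue with the same calls.

Call:
{"op": "drive_tool", "data": {"rows": [{"dx": 0.01, "dy": 0.01, "dz": 0, "ax": 0, "ay": -0.03, "az": -2.4, "claw": 1}, {"dx": 0.01, "dy": 0.01, "dz": 0, "ax": 0, "ay": -0.03, "az": -2.4, "claw": 1}, {"dx": 0, "dy": 0, "dz": 0, "ax": 0, "ay": 0, "az": -2.4, "claw": 1}]}}

```text
t: 16.2
tool_pos: [0.5932, 0.1291, 0.1428]
orientation: [-2.403, -2.023, 0.002]
wrist_force: [0.5, -0.9, -1.0]
gripper_width: 0.0441
```

```bash
python3 tq.py
```

```text
t 16.20 yang -9.80 q6 0.3435 qd6 0.519 Mz 0.386 eff6 -1.005 pos [0.5932 0.1291 0.1428] z [-0.0012 -0.0005] F [ 0.5 -0.9 -1. ] w 0.0441
```

Call:
{"op": "drive_tool", "data": {"rows": [{"dx": 0.01, "dy": 0.01, "dz": 0, "ax": 0, "ay": -0.03, "az": -2.4, "claw": 1}, {"dx": 0.01, "dy": 0.01, "dz": 0, "ax": 0, "ay": -0.03, "az": -2.4, "claw": 1}, {"dx": 0, "dy": 0, "dz": 0, "ax": 0, "ay": 0, "az": -2.4, "claw": 1}]}}

```text
t: 16.45
tool_pos: [0.5931, 0.1291, 0.1427]
orientation: [2.53, 1.862, -0.002]
wrist_force: [0.6, -0.7, -1.4]
gripper_width: 0.044
```

```bash
python3 tq.py
```

```text
t 16.45 yang -17.31 q6 0.4750 qd6 0.520 Mz 0.402 eff6 -0.980 pos [0.5931 0.1291 0.1427] z [-0.0009 -0.0012] F [ 0.6 -0.7 -1.4] w 0.0440
```

Call:
{"op": "drive_tool", "data": {"rows": [{"dx": 0.01, "dy": 0.01, "dz": 0, "ax": 0, "ay": -0.03, "az": -2.4, "claw": 1}, {"dx": 0.01, "dy": 0.01, "dz": 0, "ax": 0, "ay": -0.03, "az": -2.4, "claw": 1}, {"dx": 0, "dy": 0, "dz": 0, "ax": 0, "ay": 0, "az": -2.4, "claw": 1}]}}

```text
t: 16.7
tool_pos: [0.593, 0.1291, 0.1427]
orientation: [2.646, 1.692, -0.002]
wrist_force: [-0.0, 0.1, 0.4]
gripper_width: 0.044
```

```bash
python3 tq.py
```

```text
t 16.70 yang -24.82 q6 0.6065 qd6 0.522 Mz 0.404 eff6 -0.954 pos [0.593  0.1291 0.1427] z [-0.0007 -0.0017] F [-0.   0.1  0.4] w 0.0440
```

Call:
{"op": "drive_tool", "data": {"rows": [{"dx": 0.01, "dy": 0.01, "dz": 0, "ax": 0, "ay": -0.03, "az": -2.4, "claw": 1}, {"dx": 0.01, "dy": 0.01, "dz": 0, "ax": 0, "ay": -0.03, "az": -2.4, "claw": 1}, {"dx": 0, "dy": 0, "dz": 0, "ax": 0, "ay": 0, "az": -2.4, "claw": 1}]}}

```text
t: 16.95
tool_pos: [0.5929, 0.1292, 0.1427]
orientation: [2.75, 1.514, -0.002]
wrist_force: [0.5, -0.0, -1.0]
gripper_width: 0.0437
```

```bash
python3 tq.py
```

```text
t 16.95 yang -32.32 q6 0.7380 qd6 0.519 Mz 0.444 eff6 -0.928 pos [0.5929 0.1292 0.1427] z [-0.0005 -0.0023] F [ 0.5 -0.  -1. ] w 0.0437
```

```bash
cat > fit.py <<'E'
import re,numpy as np
from scipy.optimize import curve_fit
L=[l for l in open("tq.log")][1:]
g=lambda k:np.array([float(re.search(k+r" (-?[\d.]+)",l).group(1)) for l in L])
q,M,e,qd=g("q6"),g("Mz"),g("eff6"),g("qd6")
ok=(qd>.45)&(np.arange(len(q))>0)
q,M,e=q[ok],M[ok],e[ok]
f=lambda x,b,x0,k:b+k*np.clip(x-x0,0,None)
for n,y in (("M",M),("e",e)):
    p,c=curve_fit(f,q,y,p0=(y[0],-.06,.2)); print(n,p.round(4),np.sqrt(np.diag(c)).round(4),"rise@last",round(p[2]*(q[-1]-p[1]),4))
A=np.c_[np.ones_like(q),e]; print("M vs e",np.linalg.lstsq(A,M,rcond=None)[0], "n",len(q))
p=np.polyfit(np.clip(q+.07,0,None),M,1); print(p, "rise M w/ x0=-.07", p[0]*(q[-1]+.07))
E
python3 fit.py
```

```text
M [ 0.297  -0.0504  0.1948] [0.0089 0.1087 0.0406] rise@last 0.1536
e [-1.0864 -0.0707  0.1951] [0.0005 0.0063 0.0023] rise@last 0.1578
M vs e [1.34510116 0.96512985] n 17
[0.18992555 0.29636044] rise M w/ x0=-.07 0.15345984781922326
```

Call:
{"op": "drive_tool", "data": {"rows": [{"dx": 0.01, "dy": 0.01, "dz": 0, "ax": 0.03, "ay": 0, "az": -2.4, "claw": 1}, {"dx": 0.01, "dy": 0, "dz": 0, "ax": 0.03, "ay": 0, "az": -2.4, "claw": 1}, {"dx": 0, "dy": 0, "dz": 0, "ax": 0, "ay": 0, "az": -2.4, "claw": 1}]}}

```text
t: 17.2
tool_pos: [0.5928, 0.1292, 0.1427]
orientation: [2.844, 1.332, -0.003]
wrist_force: [0.6, -0.5, 0.4]
gripper_width: 0.0439
```

```bash
python3 tq.py
```

```text
t 17.20 yang -39.82 q6 0.8684 qd6 0.519 Mz 0.516 eff6 -0.915 pos [0.5928 0.1292 0.1427] z [-0.0015 -0.0015] F [ 0.6 -0.5  0.4] w 0.0439
```

Call:
{"op": "drive_tool", "data": {"rows": [{"dx": 0.01, "dy": 0.01, "dz": 0, "ax": 0.03, "ay": 0, "az": -2.4, "claw": 1}, {"dx": 0.01, "dy": 0, "dz": 0, "ax": 0.03, "ay": 0, "az": -2.4, "claw": 1}, {"dx": 0, "dy": 0, "dz": 0, "ax": 0, "ay": 0, "az": -2.4, "claw": 1}]}}

```text
t: 17.45
tool_pos: [0.5927, 0.1293, 0.1427]
orientation: [-2.926, -1.143, 0.004]
wrist_force: [0.9, -1.1, -0.8]
gripper_width: 0.044
```

```bash
python3 tq.py; python3 fit.py
```

```text
t 17.45 yang -47.31 q6 0.9987 qd6 0.521 Mz 0.560 eff6 -0.889 pos [0.5927 0.1293 0.1427] z [-0.0021 -0.0008] F [ 0.9 -1.1 -0.8] w 0.0440
M [ 0.2948 -0.0504  0.2253] [0.0087 0.1069 0.0339] rise@last 0.2364
e [-1.0864 -0.0869  0.1849] [0.0009 0.0113 0.0029] rise@last 0.2007
M vs e [1.56032762 1.16619601] n 19
[0.22164361 0.29354929] rise M w/ x0=-.07 0.2368705283549704
```

Rise estimates: Mz fit 0.236, `eff6` fit 0.20, and turn past the bite (1.07 rad × 0.22) 0.235. All lie in the 0.20–0.26 window, so I'm stopping here and releasing.

Call:
{"op": "drive_tool", "data": {"rows": [{"dx": 0, "dy": 0, "dz": 0, "ax": 0, "ay": 0, "az": 0, "claw": -0.3}, {"dx": 0, "dy": 0, "dz": 0, "ax": 0, "ay": 0, "az": 0, "claw": -0.3}, {"dx": 0, "dy": 0, "dz": 0, "ax": 0, "ay": 0, "az": 0, "claw": -0.3}, {"dx": 0, "dy": 0, "dz": 0, "ax": 0, "ay": 0, "az": 0, "claw": -0.3}, {"dx": 0, "dy": 0, "dz": 0, "ax": 0, "ay": 0, "az": 0, "claw": -0.3}]}}

```text
t: 17.87
tool_pos: [0.5928, 0.1296, 0.1431]
orientation: [-2.924, -1.146, 0.003]
wrist_force: [0.8, -0.1, 0.4]
gripper_width: 0.0605
```

```bash
python3 tq.py; python3 look.py 24 wrist; python3 - <<'E'
from h import *
d=pickle.load(open("d24.pkl","rb")); w=d["wrist"]; C=cloud(w)
m=(C[...,2]>.186)&(C[...,2]<.21)&(np.hypot(C[...,0]-.594,C[...,1]-.130)<.019)
p=C[m]; print(len(p),np.histogram(p[:,2],bins=np.arange(.186,.2,.002)))
E
```

```text
t 17.87 yang -47.19 q6 0.9966 qd6 -0.010 Mz 0.040 eff6 0.015 pos [0.5928 0.1296 0.1431] z [-0.0017 -0.0001] F [ 0.8 -0.1  0.4] w 0.0605
t 17.92 pos [0.5928 0.1296 0.1431] yang -47.19 z [-1.8e-03 -1.0e-04 -1.0e+00] q [0.173 0.004 1.695 0.    1.445 0.997] F [ 0.07 -0.17 -0.53] M [-0.079  0.1   -0.015] w 0.0604
1151 (array([ 80, 157, 843,  71,   0,   0,   0]), array([0.186, 0.188, 0.19 , 0.192, 0.194, 0.196, 0.198, 0.2  ]))
```

View pics/wrist24.png

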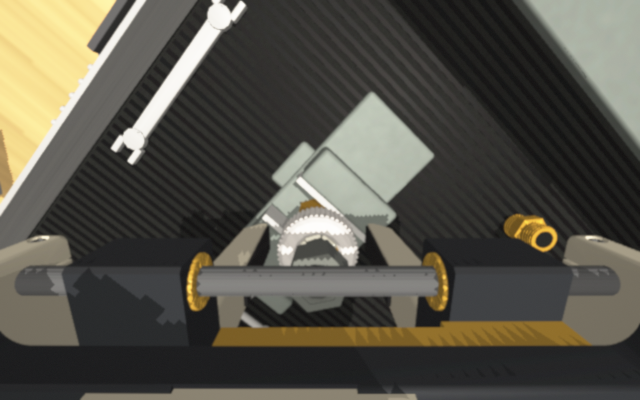

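Call:
{"op": "drive_tool", "data": {"rows": [{"dx": 0.08, "dy": 0.05, "dz": 0.6, "ax": 0, "ay": -0.1, "az": 0, "claw": -0.3}, {"dx": 0, "dy": 0, "dz": 1, "ax": 0, "ay": 0, "az": 0, "claw": -0.3}, {"dx": 0, "dy": 0, "dz": 1.5, "ax": 0, "ay": 0, "az": 0, "claw": -0.3}, {"dx": 0, "dy": 0, "dz": 2, "ax": 0, "ay": 0, "az": 0, "claw": -0.3}, {"dx": 0, "dy": 0, "dz": 2, "ax": 0, "ay": 0, "az": 0, "claw": -0.3}, {"dx": 0, "dy": 0, "dz": 2, "ax": 0, "ay": 0, "az": 0, "claw": -0.3}, {"dx": 0, "dy": 0, "dz": 2, "ax": 0, "ay": 0, "az": 0, "claw": -0.3}, {"dx": -2, "dy": -3, "dz": 0, "ax": 0, "ay": 0, "az": 0, "claw": -0.3}, {"dx": -2, "dy": -3, "dz": 0, "ax": 0, "ay": 0, "az": 0, "claw": -0.3}, {"dx": -2, "dy": -3, "dz": 0, "ax": 0, "ay": 0, "az": 0, "claw": -0.3}, {"dx": -2, "dy": -3, "dz": 0, "ax": 0, "ay": 0, "az": 0, "claw": -0.3}, {"dx": -2, "dy": -3, "dz": 0, "ax": 0, "ay": 0, "az": 0, "claw": -0.3}, {"dx": 0, "dy": 0, "dz": 0, "ax": 0, "ay": 0, "az": 0, "claw": -0.3}, {"dx": 0, "dy": 0, "dz": 0, "ax": 0, "ay": 0, "az": 0, "claw": -0.3}]}}

```text
t: 19.08
tool_pos: [0.488, -0.0242, 0.2722]
orientation: [2.918, 1.153, 0.012]
wrist_force: [0.8, 0.5, 0.7]
gripper_width: 0.0604
```

```bash
python3 look.py 25 top scene; python3 - <<'E'
from h import *
d=pickle.load(open("d25.pkl","rb"))
for n in ("top","scene"):
    C=cloud(d[n]); m=(C[...,2]>.184)&(C[...,2]<.21)&(np.hypot(C[...,0]-.594,C[...,1]-.130)<.022)
    p=C[m]; print(n,len(p),np.percentile(p[:,2],[10,50,90]) if len(p) else "")
    m=(C[...,2]>.155)&(C[...,2]<.168)&(np.hypot(C[...,0]-.594,C[...,1]-.130)<.022); print(np.median(C[m][:,2]))
a=cv2.resize(d["scene"]["image"][140:230,350:450],None,fx=6,fy=6,interpolation=cv2.INTER_CUBIC); cv2.imwrite("pics/c25.png",a)
E
```

```text
t 19.18 pos [ 0.4887 -0.0233  0.2719] yang -46.81 z [ 8.5e-03 -9.0e-04 -1.0e+00] q [-0.1   -0.308  1.764 -0.     1.678  0.717] F [-0.63  0.55  0.73] M [-0.031  0.15   0.   ] w 0.0603
top 128 [0.18793453 0.19021844 0.19223108]
0.16209314918231355
scene 101 [0.18551268 0.19091449 0.1931972 ]
0.16364713898706562
```

View pics/c25.png

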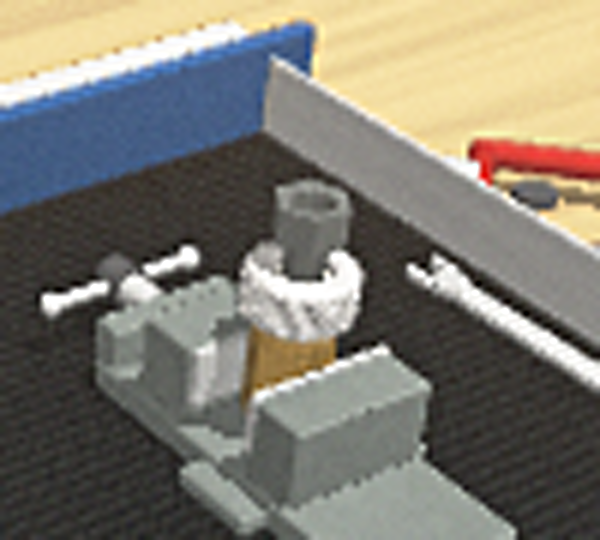

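View pics/top25.png

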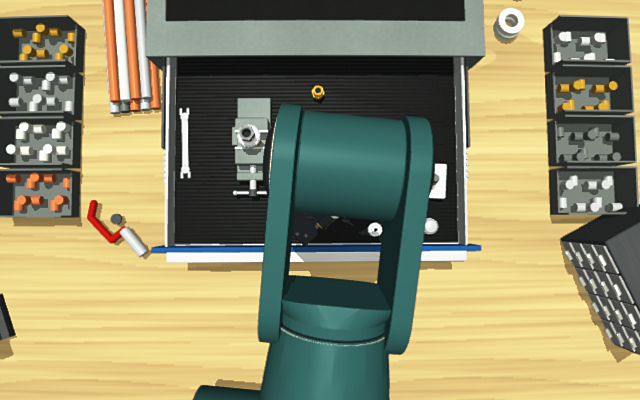

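The scene crop shows the adapter upright in the nut, with its head at (312,215) in the crop. The top view shows the wrench, nipple, thumb nut and cap where they were; the arm hides most of the holder and the banjo. Head top to nut top measures 28.1 mm and 27.3 mm, against 28 mm expected. Handing in.

```bash
python3 -c "
from workcell import hand_in
print(hand_in())"
```

```text
the job is handed in; nothing more can be done
None
```

The job is handed in after about 19 s of the 69 s. The grey hollow-hex adapter is in the coupling, fully home on the stop, and the nut is tightened by roughly 0.2 N m. `hand_in()` gave no verdict.

- **Seating:** I took the adapter from the holder's middle hole and pushed it past the O-ring until it stopped moving. The highest force I read was about 12 N, against the 40 N ramming limit. After release and after tightening, the head top stood 28.1 mm (top camera) and 27.3 mm (scene camera) above the nut, against 28 mm when home.
- **Tightening:** The nut ran free at about 0.3 N m for roughly 1.55 rad, then the collet bit, and I turned about 1.07 rad further. The estimates of the torque rise did not quite agree: 0.236 N m from the wrist moment (which is noisy), 0.20 N m from the last joint's effort, and 0.235 N m from the turn angle. All three lie between the 0.20 that counts as firm and the 0.26 that crushes the plastic, though the lowest is right at the firm limit.
- **Bystanders:** The last top picture shows the wrench, nipple, thumb nut and pipe cap where they were. The arm covered most of the holder and the banjo in that view. The earlier wrist views showed no disturbance there, and I did not handle either.

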